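# Pack and scan a chilled batch of sample jars

## Task

Pack this batch of amber sample jars: squeeze the trigger of the bench scanner well in against its grip and let it go to open the batch, put every jar upright into a pocket of the grey tray, one to a pocket, then squeeze the trigger and let it go again to register the contents. Next lay the brown separator sheet squarely across the tray's two end walls, set the cold pack squarely on the sheet with its grip rib up, and finally squeeze the scanner trigger and let it go a third time to close the batch. Leave the other things on the bench where they are.

Things in the scene. Friction and masses are not known exactly. Their poses are not given: they have to be found in the camera images.
- jar1: one of up to four identical amber glass sample jars with a white cap and a white label, 36 mm in diameter, 40 mm tall, heavy at the bottom, about 90 g, standing on the bench; two to four are present, absent ones read None. Origin at the centre of its underside, z axis up through the cap
- jar2: one of up to four identical amber glass sample jars with a white cap and a white label, 36 mm in diameter, 40 mm tall, heavy at the bottom, about 90 g, standing on the bench; two to four are present, absent ones read None. Origin at the centre of its underside, z axis up through the cap
- jar3: one of up to four identical amber glass sample jars with a white cap and a white label, 36 mm in diameter, 40 mm tall, heavy at the bottom, about 90 g, standing on the bench; two to four are present, absent ones read None. Origin at the centre of its underside, z axis up through the cap
- jar4: one of up to four identical amber glass sample jars with a white cap and a white label, 36 mm in diameter, 40 mm tall, heavy at the bottom, about 90 g, standing on the bench; two to four are present, absent ones read None. Origin at the centre of its underside, z axis up through the cap
- tray: grey tray fixed to the bench, 230 mm long (y), 60 mm wide (x; 54 at the pockets). A row of four 42 mm square pockets along y, pitch 48 mm; floor 6 mm, walls 20 mm above the bench, 6 mm thick. At each end a flat-topped end wall (y 99 to 115 mm), 52 mm high, carries the sheet, which clears the tops of jars in pockets (46 mm). Origin on the bench under its centre
- pocket1 (a point): centre of the floor of one pocket of the tray (6 mm above the bench)
- pocket2 (a point): centre of the floor of one pocket of the tray (6 mm above the bench)
- pocket3 (a point): centre of the floor of one pocket of the tray (6 mm above the bench)
- pocket4 (a point): centre of the floor of one pocket of the tray (6 mm above the bench)
- scanner: hand scanner fixed on its side on a stand. Grey barrel 56 mm square, looking to own -x. Black level grip goes out to own -y (y -28 to -143 mm), 26 mm thick (x 14 to 40 mm), 34 mm high, centre 130 mm above the bench, nothing below. Squeeze from above, fingers closing along own x: 53 mm over trigger and grip released, 39 mm squeezed. Origin on the bench under the barrel
- trigger_pad (a point): middle of the front face of the white trigger, 42 mm from its upright hinge, 130 mm above the bench: where a finger pulls. The trigger is a bar 58 mm long, 8 mm thick, 24 mm high, in front (own -x) of the barrel end of the grip. The point moves with it, 13 mm towards the grip (scanner's +x); the trigger's free end stands 4 mm farther out
- grip_back (a point): point on the back face of the black grip (its +x face), facing the trigger pad, where the other finger goes; 130 mm above the bench
- trigger (a joint): angle of the sprung trigger: 0 released, 0.32 rad fully squeezed (stop). The spring takes about 4 N at the trigger pad to start and 12 N to reach the stop, and returns it when let go. The scan registers above 0.22 rad and the trigger counts as let go below 0.05 rad
- sheet: stiff flat brown board separator sheet, 60 mm (x) by 230 mm (y) by 6 mm, 60 g, lying on the rest with its underside 30 mm above the bench, free at both long edges. Origin at the centre of its underside
- rest: fixed aluminium rest under the sheet, 44 mm (x) by 160 mm (y), two cross rails 40 mm wide, 8 mm thick at y = +-60 mm, 30 mm high; between them only a 4 mm floor. Origin on the bench
- pack: blue hard-shell cold pack standing on the bench, 56 mm (x) by 190 mm (y) by 22 mm high, with a moulded grip rib along the middle of its top, 22 mm wide (x), 90 mm long (y), 22 mm high (44 mm overall), 350 g. Origin at the centre of its underside
- beaker: small glass beaker standing near the jars, 48 mm in diameter, 55 mm tall; leave it alone. Origin at the centre of its underside
- flask: conical glass flask, 72 mm across the foot, 108 mm tall; leave it alone. Origin at the centre of its underside
- marker: black marker pen lying on the bench, 12 mm thick, about 120 mm long; leave it alone. Origin under its middle
Not all that is in view belongs to the job. Leave any red look-alike of the jar2 alone.

How it is judged:
On the way, in this order (a step that is already met when the one before it is completed fails the run):
1. the scanner trigger is squeezed well in to open the batch (value of joint trigger above 0.22 rad), for 0.1 s.
2. the trigger is let go (value of joint trigger below 0.05 rad), for 0.1 s.
3. every jar stands in a pocket of the tray, let go (z of jar1 in the frame of tray between 0.001 and 0.011 m and x of jar1 in the frame of tray between -0.012 and 0.012 m and y of jar1 in the frame of tray between -0.087 and 0.087 m and angle between each of jar1, jar2, jar3, jar4's own z axis and vertical below 0.2 rad and z of jar2 in the frame of tray between 0.001 and 0.011 m and x of jar2 in the frame of tray between -0.012 and 0.012 m and y of jar2 in the frame of tray between -0.087 and 0.087 m and z of jar3 in the frame of tray between 0.001 and 0.011 m and x of jar3 in the frame of tray between -0.012 and 0.012 m and y of jar3 in the frame of tray between -0.087 and 0.087 m and z of jar4 in the frame of tray between 0.001 and 0.011 m and x of jar4 in the frame of tray between -0.012 and 0.012 m and y of jar4 in the frame of tray between -0.087 and 0.087 m and contact force between the fingers and jar1 below 0.3 N and contact force between the fingers and jar2 below 0.3 N and contact force between the fingers and jar3 below 0.3 N and contact force between the fingers and jar4 below 0.3 N), for 0.2 s.
4. the trigger is squeezed well in a second time (value of joint trigger above 0.22 rad), for 0.1 s.
5. the trigger is let go (value of joint trigger below 0.05 rad), for 0.1 s.
6. the separator sheet lies squarely on the tray's end walls (horizontal distance between sheet and tray below 0.012 m and z of sheet in the frame of tray between 0.048 and 0.056 m and angle between sheet's own z axis and vertical below 0.08 rad and angle between the y axis of sheet and the y axis of tray, either way round below 0.14 rad and linear speed of sheet below 0.02 m/s), for 0.2 s.
7. the cold pack lies squarely on the sheet (horizontal distance between pack and tray below 0.015 m and z of pack in the frame of tray between 0.054 and 0.062 m and angle between pack's own z axis and vertical below 0.08 rad and angle between the y axis of pack and the y axis of tray, either way round below 0.14 rad and linear speed of pack below 0.02 m/s), for 0.2 s.
8. the trigger is squeezed well in a third time (value of joint trigger above 0.22 rad), for 0.1 s.
9. the trigger is let go again (value of joint trigger below 0.05 rad), for 0.1 s.
At the end, for the whole second after the job is handed in: Every jar upright (0.2 rad) on the floor of a pocket; sheet flat on both end walls, centred within 12 mm and aligned within 0.14 rad with the tray; cold pack flat on the sheet, rib up, centred within 15 mm, aligned within 0.14 rad; trigger below 0.05 rad; all at rest (all of step 6 and all of step 7 and z of jar1 in the frame of tray between 0.001 and 0.011 m and x of jar1 in the frame of tray between -0.012 and 0.012 m and y of jar1 in the frame of tray between -0.087 and 0.087 m and angle between each of jar1, jar2, jar3, jar4's own z axis and vertical below 0.2 rad and z of jar2 in the frame of tray between 0.001 and 0.011 m and x of jar2 in the frame of tray between -0.012 and 0.012 m and y of jar2 in the frame of tray between -0.087 and 0.087 m and z of jar3 in the frame of tray between 0.001 and 0.011 m and x of jar3 in the frame of tray between -0.012 and 0.012 m and y of jar3 in the frame of tray between -0.087 and 0.087 m and z of jar4 in the frame of tray between 0.001 and 0.011 m and x of jar4 in the frame of tray between -0.012 and 0.012 m and y of jar4 in the frame of tray between -0.087 and 0.087 m and value of joint trigger below 0.05 rad); the robot touches nothing.
It fails at once if a bystander is shifted more than 3 cm or tipped (distance of any of beaker, flask, marker from where it was at the start of the episode above 0.03 m or angle between any of beaker, flask's own z axis and vertical above 0.4 rad).
Of jar1, jar2, jar3, jar4 only 2 to 4 are there at a start; the rules pass over those that are not, and their reading is None.
At some moment in a run one of jar1, jar2, jar3, jar4 may be knocked a few centimetres aside while the robot is not near it.
It also fails if it takes over 208 s, if anything falls off the work surface, if the arm or the gripper's body presses on something with over 40 N, if the wrist force passes 120 N, or if a joint passes its speed limit or range.

## Robot

A 7-joint arm with a two-finger parallel gripper is mounted at the origin on the work surface. World frame = base frame: x ahead of the robot, y to its left, z up, the work surface at z = 0. Lengths are in m, angles in rad, forces in N, time in s.
With the tool pointing down it reaches from about 0.35 to 0.775 m from the base axis. Payload 3.1 kg.
Tool frame: the origin (TCP) lies at the very end of the fingers, on their centre line; the grasp point (between the pads) lies 19 mm behind it; z points along the fingers, y is the line along which they close (so a half turn about z gives the same grasp; the last joint's range is limited). The gripper opens to 85 mm and grips with 20 to 120 N. Pads are 22 mm wide; open, the fingers measure 114 mm over their backs; the gripper's body (76 mm by 85 mm) begins 54 mm behind the grasp point. The pads swing forward as they close: fully open they stand 13 mm farther back than shut.
Start: joints at [1.182, 0.311, 0.014, 1.512, -0.004, 1.319, -0.027], TCP at [0.187, -0.517, 0.231] pointing down, gripper open.
Joint ranges: [-2.7, 2.7], [-0.3, 1.91], [-1.27, 1.3], [0.12, 2.57], [-1.44, 4.58], [0.2, 2.03], [-3.05, 3.05]. Speed limits (rad/s): [2.79, 2.79, 3.14, 3.14, 3.14, 3.14, 3.14].

## Interface

Orientations are given as a unit quaternion [x, y, z, w].
In Python, from cell import env gives the robot as it stands. The module is installed in compiled form; this text tells all that it offers.
- The arm moves only by the tool step_arm, never from a script. Its argument "commands" is a list of rows, each an object of numbers: "tx", "ty", "tz": the shift along the world's x, y, z in mm; "rx", "ry", "rz": the turn, a rotation vector about the world's x, y, z in rad; "fingers": the finger opening in mm, from 0 to 85.4. In form: [{"tx": .., "ty": .., "tz": .., "rx": .., "ry": .., "rz": .., "fingers": ..}, ...]. A call has exactly 8 rows; each row shifts and turns the commanded pose from where the row before left it; what a row does not reach is not made up. A row lasts 1/12 s, in which the tool goes at most 41.7 mm and 7.16 degrees, less where a joint would pass 70% of its speed; a pose out of reach is approached as far as the arm can. A call is refused whole if a number of a shift passes 41.7 or a number of a turn 0.125, either way. A call with a gripper value outside its range is refused whole. The fingers move at their own pace and stop on an object; "grip_force" is the grip in N (left out, the last holds). Time passes only in rows, so rows that do not move let the fingers close, or fill a call up. It gives the time, the measured TCP pose, the force, the opening and the grip force at its end, in the units of the state.
- env.read_state(): the state, without advancing time (a new reading comes with each control period).
- env.camera(name): name is "scene" or "top" or "wrist"; returns a dict with "pixels" (420x560x3 uint8, blue, green, red), "K" (3x3 intrinsics, pixels), "R" (3x3) and "t" (3): a world point X has camera coordinates R X + t. Camera axes: x right, y down, z forward; pixel columns grow to the right and rows downward; lengths in m; the calibration is good to about 2 mm. A picture is of the moment at which its call begins. There is no depth.
- env.hand_in(): hands the job in; it is judged then, once.
The state is a dict: "time_s": time; "joint_pos": joint angles; "joint_velocities": joint speeds; "joint_efforts": joint torques, N m; "tcp_pos": TCP position; "tcp_rot": TCP orientation; "force": force on the tool from outside, world axes, zero at the start; "moment": the same for the moment, N m; "opening": finger opening in m; "gripper_force": force on a finger pad.
Only numpy, scipy, OpenCV 4.12 (cv2) and the standard library are available. Lean on these libraries where they do the work, as an engineer would, in place of code of your own. Each camera call takes 0.05 s, during which the arm holds its last target. There are 200 camera calls.

## Working session

There is one attempt and no reset: what is moved stays moved. The work goes in short steps, Python scripts to look and compute and a tool call to move; the robot and the scene stay as the last step left them, time stands still between calls to the robot, and variables do not carry over. Pictures are saved under pics/ and viewed, at most 14 in all, crops included, and the job is handed in when it is done.

Besides the shell and the picture viewer there is one more tool, called after "Emit:" as name(argument=value, ...) on one line, values as JSON. step_arm: Moves the arm, as the interface text tells. Its arguments: {"type":"object","properties":{"commands":{"type":"array","items":{"type":"object","properties":{"tx":{"type":"number"},"ty":{"type":"number"},"tz":{"type":"number"},"rx":{"type":"number"},"ry":{"type":"number"},"rz":{"type":"number"},"fingers":{"type":"number"}}}},"grip_force":{"type":"number"}},"required":["commands"]}

```bash
mkdir -p pics
cat > h.py <<'E'
import numpy as np, cv2
from cell import env
def snap(n,f=None):
    c=env.camera(n); c['pixels']=np.array(c['pixels'])
    if f: cv2.imwrite('pics/'+f,c['pixels'])
    return c
def ray(c,u,v):
    K,R,t=map(np.array,(c['K'],c['R'],c['t']))
    d=R.T@np.linalg.solve(K,np.array([u,v,1.])); return -R.T@t,d
def onz(c,u,v,z):
    o,d=ray(c,u,v); return (o+d*(z-o[2])/d[2])[:3]
def proj(c,X):
    p=np.array(c['K'])@(np.array(c['R'])@np.array(X)+np.array(c['t'])); return p[:2]/p[2]
def tri(rs):
    A=0;b=0
    for o,d in rs:
        d=d/np.linalg.norm(d);P=np.eye(3)-np.outer(d,d);A=A+P;b=b+P@o
    return np.linalg.solve(A,b)
E
python3 - <<'E'
from h import *
for n in('scene','top'):
    c=snap(n,n+'0.png'); np.savez(n+'0.npz',**c); print(n,-np.array(c['R']).T@c['t'],np.array(c['R']).round(2).tolist())
s=env.read_state();print(s['tcp_pos'],s['tcp_rot'],s['opening'],s['time_s'])
E
```

```text
scene [ 0.97817317 -0.23124048  0.74434874] [[0.47, 0.88, 0.01], [0.67, -0.35, -0.66], [-0.58, 0.31, -0.75]]
top [0.43375238 0.02412484 1.08158918] [[-0.02, -1.0, 0.01], [-1.0, 0.01, -0.07], [0.07, -0.01, -1.0]]
[ 0.18673523 -0.51662968  0.23031989] [ 9.84993343e-01  1.72589025e-01 -2.28868032e-04 -1.04445054e-03] 0.08546770114141088 0.1
```

View pics/scene0.png

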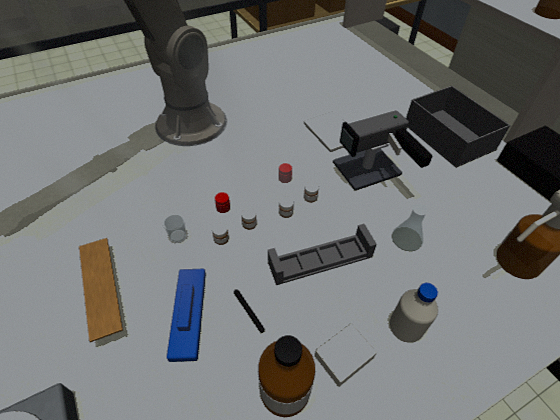

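View pics/top0.png

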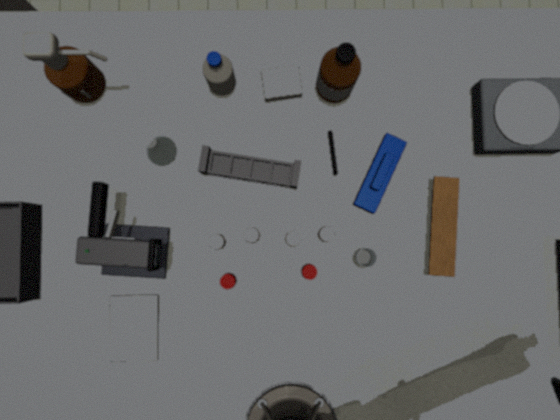

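The four white-capped jars show in top at about (218,242), (253,236), (293,239) and (327,234). The red look-alikes are at (228,281) and (309,271), and the tray is at (250,167). The scanner grip is at (98,210), the trigger at (121,205), the pack at (380,173), the sheet at (444,226) and the beaker at (364,257).

Run:
```python
from h import *
T=np.load('top0.npz');S=np.load('scene0.npz')
a=cv2.resize(T['pixels'][165:290,65:345],None,fx=2.8,fy=2.8,interpolation=3)
b=cv2.resize(S['pixels'][95:255,200:440],None,fx=1.55,fy=1.55,interpolation=3)
b2=cv2.resize(S['pixels'][175:255,200:330],None,fx=3.,fy=3,interpolation=3)
h=max(b.shape[0],b2.shape[0]);pad=lambda x:cv2.copyMakeBorder(x,0,h-x.shape[0],0,0,0)
bb=np.hstack([pad(b),pad(b2)]);bb=bb[:,:784];bb=cv2.copyMakeBorder(bb,0,0,0,784-bb.shape[1],0)
cv2.imwrite('pics/crop1.png',cv2.convertScaleAbs(np.vstack([a,bb]),alpha=1.6))
for n,c in(('top',T),('scene',S)):
    hsv=cv2.cvtColor(c['pixels'],cv2.COLOR_BGR2HSV)
    for nm,lo,hi in(('blue',(105,120,40),(130,255,255)),('brown',(8,90,60),(20,255,255)),('dark',(0,0,0),(180,255,45)),('grey',(0,0,46),(180,255,105)),('red',(0,180,60),(6,255,255))):
        m=cv2.inRange(hsv,lo,hi)
        for k in cv2.findContours(m,0,2)[0]:
            ar=cv2.contourArea(k)
            if ar>100 and ar<9000:
                (x,y),(w,h),an=cv2.minAreaRect(k);print(n,nm,int(ar),round(x,1),round(y,1),round(w,1),round(h,1),round(an,1),onz(c,x,y,0).round(3)[:2])
```

```text
top blue 1696 379.7 172.9 22.9 78.5 24.6 [ 0.595 -0.223]
top blue 142 213.5 59.0 14.0 13.0 90.0 [0.88  0.174]
top brown 2361 443.4 226.0 25.7 97.9 3.1 [ 0.465 -0.372]
top brown 159 53.1 75.8 25.0 13.9 26.6 [0.842 0.56 ]
top dark 789 295.0 409.5 19.0 64.0 90.0 [ 0.046 -0.01 ]
top dark 540 156.0 254.5 33.0 24.0 90.0 [0.409 0.311]
top dark 1826 29.8 252.7 20.8 99.2 1.7 [0.417 0.606]
top dark 767 98.5 210.3 16.6 55.9 5.2 [0.515 0.447]
top dark 790 500.1 136.7 106.3 57.6 41.1 [ 0.68  -0.519]
top dark 230 223.1 85.9 16.6 25.3 70.8 [0.813 0.151]
top dark 578 333.0 87.9 36.7 28.1 18.4 [ 0.805 -0.116]
top dark 869 85.9 84.1 36.0 40.5 39.8 [0.821 0.481]
top dark 380 344.2 55.4 20.6 25.4 21.8 [ 0.886 -0.145]
top dark 269 54.2 59.1 28.0 29.1 49.2 [0.883 0.558]
top dark 257 17.0 4.5 9.0 34.0 90.0 [1.021 0.651]
top grey 7993 393.9 391.4 64.5 300.9 77.9 [ 0.083 -0.241]
top grey 360 364.0 257.5 19.0 24.0 90.0 [ 0.394 -0.18 ]
top grey 102 556.5 285.0 92.0 5.0 90.0 [ 0.321 -0.636]
top grey 3948 21.0 252.5 103.0 42.0 90.0 [0.418 0.627]
top grey 5497 128.2 234.5 97.5 90.8 14.3 [0.456 0.377]
top grey 208
[... 2503 characters left out ...]
6 39.5 4.4 [0.637 0.314]
scene grey 114 286.0 210.5 13.0 14.0 90.0 [0.447 0.087]
scene grey 106 222.4 205.8 12.7 14.1 85.6 [ 0.359 -0.047]
scene grey 1445 532.6 242.7 56.3 111.7 34.9 [0.802 0.552]
scene grey 117 310.5 195.5 13.0 13.0 0.0 [0.433 0.168]
scene grey 168 401.5 186.5 29.7 8.5 45.0 [0.517 0.398]
scene grey 287 365.4 178.2 11.4 31.6 71.6 [0.448 0.332]
scene grey 115 285.0 176.0 12.0 12.0 90.0 [0.34  0.144]
scene grey 302 362.1 159.3 20.6 57.0 76.7 [0.383 0.369]
scene grey 756 378.7 123.0 16.2 57.6 74.3 [0.273 0.513]
scene grey 402 74.5 78.0 4.1 154.3 76.5 [-0.423 -0.275]
scene grey 308 206.5 6.0 12.0 59.0 90.0 [-0.771  0.353]
scene grey 4563 67.0 26.5 53.0 134.0 90.0 [-0.845 -0.236]
```

View pics/crop1.png

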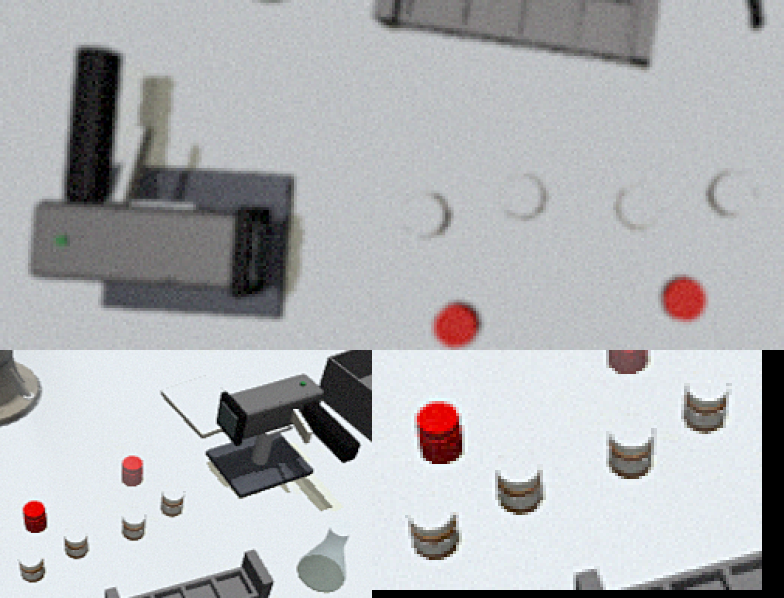

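Run:
```python
from h import *
T=np.load('top0.npz');S=np.load('scene0.npz')
f=lambda x,y:(65+x/2.8,165+y/2.8)
def P(n,x,y,z): print(n,onz(T,*f(x,y),z).round(4))
P('grip far left',80,48,.147);P('grip near left',66,200,.147);P('grip far right',121,50,.147)
for q in((37,202),(243,212),(32,273),(233,285)):P('barrel',*q,.158)
P('trig',150,128,.13);P('trig',130,198,.13)
# triangulate centres
for n,a,b in(('sheet',(443.4,226),(98,289.1)),('pack',(379.7,172.9),(185.7,315))):
    print(n,tri([ray(T,*a),ray(S,*b)]).round(4))
for n,u,v in(('j',218,242),('j',253,236),('j',293,239),('j',327,234)):print(n,onz(T,u,v,.04).round(3))
print('tray',onz(T,249.1,167.5,.03).round(3))
```

```text
grip far left [0.562  0.4005 0.147 ]
grip near left [0.4508 0.4092 0.147 ]
grip far right [0.5601 0.3706 0.147 ]
barrel [0.4495 0.4254 0.158 ]
barrel [0.44   0.2779 0.158 ]
barrel [0.3988 0.4282 0.158 ]
barrel [0.3879 0.2848 0.158 ]
trig [0.5037 0.3548 0.13  ]
trig [0.4519 0.3691 0.13  ]
sheet [ 0.4645 -0.3662  0.0184]
pack [ 0.5944 -0.2246  0.0012]
j [0.436 0.16  0.04 ]
j [0.448 0.08  0.04 ]
j [ 0.44  -0.011  0.04 ]
j [ 0.45  -0.089  0.04 ]
tray [0.607 0.088 0.03 ]
```

Emit:
step_arm(commands=[{"tx":20,"ty":26,"tz":3,"rz":-0.07},{"tx":20,"ty":26,"tz":3,"rz":-0.07},{"tx":20,"ty":26,"tz":3,"rz":-0.07},{"tx":20,"ty":26,"tz":3,"rz":-0.07},{"tx":20,"ty":26,"tz":3,"rz":-0.07},{"tx":20,"ty":26,"tz":3,"rz":-0.07},{"tx":20,"ty":26,"tz":3},{"tx":20,"ty":26,"tz":3}])

```text
invalid input
```

Emit:
step_arm(commands=[{"tx":20,"ty":26,"tz":3},{"tx":20,"ty":26,"tz":3},{"tx":20,"ty":26,"tz":3},{"tx":20,"ty":26,"tz":3},{"tx":4,"ty":35},{"tx":4,"ty":35},{"tx":4,"ty":35},{"tx":4,"ty":35}])

```text
invalid input
```

Emit:
step_arm(commands=[{"tx":4,"ty":35},{"tx":4,"ty":35},{"tx":4,"ty":35},{"tx":4,"ty":35},{"tx":4,"ty":35},{"tx":4,"ty":35},{"tx":4,"ty":35},{"tx":4,"ty":35}])

```text
invalid input
```

Emit:
step_arm(commands=[{"tx":4,"ty":35},{"tx":4,"ty":35},{"tx":4,"ty":35},{"tx":4,"ty":35},{"tx":4,"ty":35},{},{},{}])

```text
invalid input
```

Run:
```python
from h import *
c=snap('wrist'); np.savez('w1.npz',**c); cv2.imwrite('pics/w1.png',cv2.convertScaleAbs(c['pixels'],alpha=1.3))
s=env.read_state();print(s['tcp_pos'],s['tcp_rot'],s['opening'],s['time_s'],s['joint_pos'],s['force'])
print(-np.array(c['R']).T@c['t'],np.array(c['R']).round(2).tolist())
```

```text
[ 0.1867636  -0.51673685  0.23047823] [ 9.84994617e-01  1.72582745e-01 -1.97218546e-04 -8.72857931e-04] 0.08526532728963346 0.15 [ 1.18230326  0.31153635  0.01399066  1.5126775  -0.00438984  1.31919904
 -0.02717282] [-1.47597677  0.15480625  0.57489941]
[ 0.25841233 -0.49140344  0.37213792] [[0.34, -0.94, -0.0], [-0.9, -0.33, 0.3], [-0.28, -0.1, -0.95]]
```

View pics/w1.png

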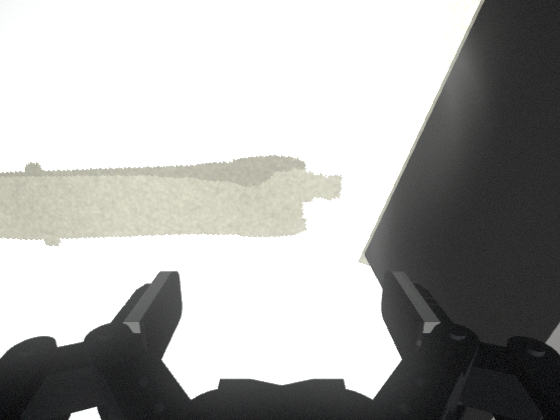

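Emit:
step_arm(commands=[{"tx":20,"ty":26,"tz":3,"rx":0,"ry":0,"rz":-0.07,"fingers":85},{"tx":20,"ty":26,"tz":3,"rx":0,"ry":0,"rz":-0.07,"fingers":85},{"tx":20,"ty":26,"tz":3,"rx":0,"ry":0,"rz":-0.07,"fingers":85},{"tx":20,"ty":26,"tz":3,"rx":0,"ry":0,"rz":-0.07,"fingers":85},{"tx":20,"ty":26,"tz":3,"rx":0,"ry":0,"rz":-0.07,"fingers":85},{"tx":20,"ty":26,"tz":3,"rx":0,"ry":0,"rz":-0.07,"fingers":85},{"tx":20,"ty":26,"tz":3,"rx":0,"ry":0,"rz":0,"fingers":85},{"tx":20,"ty":26,"tz":3,"rx":0,"ry":0,"rz":0,"fingers":85}], grip_force=30)

```text
time_s: 0.82
tcp_pos: [0.3475, -0.3077, 0.2552]
tcp_rot: [0.999, -0.037, -0.0, -0.0]
force: [1.5, -0.1, -0.3]
opening: 0.0852
gripper_force: 0.0
```

Emit:
step_arm(commands=[{"tx":20,"ty":26,"tz":3,"rx":0,"ry":0,"rz":0,"fingers":85},{"tx":20,"ty":26,"tz":3,"rx":0,"ry":0,"rz":0,"fingers":85},{"tx":20,"ty":26,"tz":3,"rx":0,"ry":0,"rz":0,"fingers":85},{"tx":20,"ty":26,"tz":3,"rx":0,"ry":0,"rz":0,"fingers":85},{"tx":4,"ty":35,"tz":0,"rx":0,"ry":0,"rz":0,"fingers":85},{"tx":4,"ty":35,"tz":0,"rx":0,"ry":0,"rz":0,"fingers":85},{"tx":4,"ty":35,"tz":0,"rx":0,"ry":0,"rz":0,"fingers":85},{"tx":4,"ty":35,"tz":0,"rx":0,"ry":0,"rz":0,"fingers":85}])

```text
time_s: 1.48
tcp_pos: [0.4427, -0.0635, 0.2671]
tcp_rot: [0.999, -0.037, -0.0, 0.0]
force: [1.2, 0.3, 0.6]
opening: 0.0852
gripper_force: 0.0
```

Emit:
step_arm(commands=[{"tx":4,"ty":35,"tz":0,"rx":0,"ry":0,"rz":0,"fingers":85},{"tx":4,"ty":35,"tz":0,"rx":0,"ry":0,"rz":0,"fingers":85},{"tx":4,"ty":35,"tz":0,"rx":0,"ry":0,"rz":0,"fingers":85},{"tx":4,"ty":35,"tz":0,"rx":0,"ry":0,"rz":0,"fingers":85},{"tx":4,"ty":35,"tz":0,"rx":0,"ry":0,"rz":0,"fingers":85},{"tx":4,"ty":35,"tz":0,"rx":0,"ry":0,"rz":0,"fingers":85},{"tx":4,"ty":35,"tz":0,"rx":0,"ry":0,"rz":0,"fingers":85},{"tx":4,"ty":35,"tz":0,"rx":0,"ry":0,"rz":0,"fingers":85}])

```text
time_s: 2.15
tcp_pos: [0.4748, 0.2161, 0.2671]
tcp_rot: [0.999, -0.037, -0.0, 0.0]
force: [0.4, -0.3, -0.2]
opening: 0.0852
gripper_force: 0.0
```

Emit:
step_arm(commands=[{"tx":4,"ty":35,"tz":0,"rx":0,"ry":0,"rz":0,"fingers":85},{"tx":4,"ty":35,"tz":0,"rx":0,"ry":0,"rz":0,"fingers":85},{"tx":4,"ty":35,"tz":0,"rx":0,"ry":0,"rz":0,"fingers":85},{"tx":4,"ty":35,"tz":0,"rx":0,"ry":0,"rz":0,"fingers":85},{"tx":4,"ty":35,"tz":0,"rx":0,"ry":0,"rz":0,"fingers":85},{"tx":0,"ty":0,"tz":0,"rx":0,"ry":0,"rz":0,"fingers":85},{"tx":0,"ty":0,"tz":0,"rx":0,"ry":0,"rz":0,"fingers":85},{"tx":0,"ty":0,"tz":0,"rx":0,"ry":0,"rz":0,"fingers":85}])

```text
time_s: 2.82
tcp_pos: [0.4951, 0.3891, 0.2666]
tcp_rot: [0.999, -0.037, -0.0, 0.001]
force: [-0.2, -0.8, 0.7]
opening: 0.0852
gripper_force: 0.0
```

Run:
```python
from h import *
c=snap('wrist'); np.savez('w1.npz',**c); cv2.imwrite('pics/w2.png',c['pixels'])
s=env.read_state();print(s['tcp_pos'],s['tcp_rot'],s['opening'],s['time_s'],s['joint_pos'],s['force'])
print(-np.array(c['R']).T@c['t'],np.array(c['R']).round(2).tolist())
```

```text
[0.49558955 0.38820616 0.26703669] [ 9.99299602e-01 -3.74099591e-02  1.31265921e-04  8.84800256e-04] 0.08455740600398284 2.8667 [-0.34460301  0.53025441 -0.59074791  1.18124807  0.28738515  1.51106204
 -2.53273761] [ 0.39609018 -0.03285232 -0.16804635]
[0.57105322 0.38335114 0.40837399] [[-0.07, -1.0, 0.0], [-0.95, 0.07, 0.3], [-0.3, 0.02, -0.95]]
```

View pics/w2.png

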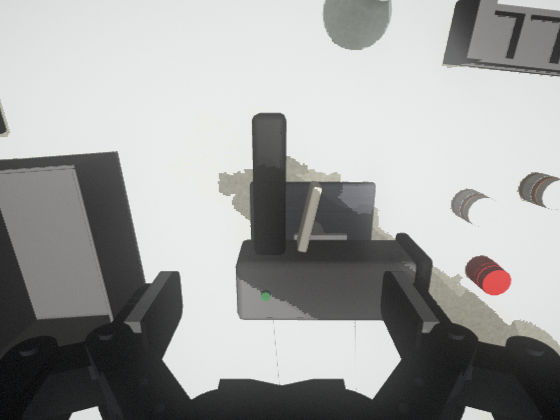

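The trigger is the light bar from its free end at (317,187) to the barrel at (303,250). The grip is black, columns 253–287 and rows 113–253, and the barrel top edge is at row 240.

Run:
```python
from h import *
c=np.load('w1.npz');g=c['pixels'].max(2)
for r in(140,170,195,210,225,240): 
    row=g[r]; print(r,row[244:330:2].tolist())
for n,u,v,z in(('gripTL',254,118,.147),('gripTR',286,118,.147),('gripBL',254,236,.147),('gripBR',286,236,.147),('trig free',322,190,.142),('trig near',309,250,.142),('trig free in',313,187,.142),('barrelL',239,242,.158),('barrelR',400,240,.158)):
    print(n,onz(c,u,v,z).round(4))
T=np.load('top0.npz')
# height check: grip far-left corner across two views
print(tri([ray(c,254,116),ray(T,93.6,182.1)]).round(4))
```

```text
140 [235, 234, 235, 234, 127, 79, 82, 86, 89, 88, 89, 90, 88, 89, 90, 89, 91, 91, 89, 79, 70, 174, 234, 233, 234, 234, 234, 235, 234, 235, 235, 233, 235, 235, 233, 235, 235, 234, 234, 235, 234, 235, 235]
170 [163, 163, 159, 161, 142, 67, 69, 65, 65, 66, 66, 65, 62, 61, 58, 64, 61, 61, 64, 65, 60, 143, 165, 164, 167, 167, 172, 171, 167, 163, 167, 165, 180, 190, 186, 201, 235, 233, 234, 234, 233, 233, 234]
195 [163, 165, 164, 87, 79, 62, 62, 61, 63, 59, 56, 57, 58, 55, 57, 51, 51, 51, 51, 51, 48, 70, 72, 71, 73, 73, 72, 69, 72, 70, 74, 74, 96, 108, 158, 165, 165, 164, 126, 74, 82, 82, 83]
210 [160, 155, 156, 99, 79, 61, 58, 59, 55, 57, 57, 55, 54, 53, 52, 51, 47, 49, 45, 48, 45, 67, 68, 66, 66, 67, 67, 69, 67, 67, 94, 100, 151, 162, 163, 160, 130, 71, 68, 70, 71, 70, 71]
225 [234, 234, 234, 153, 79, 60, 61, 58, 57, 54, 56, 53, 54, 48, 49, 48, 51, 47, 47, 43, 39, 64, 64, 64, 62, 64, 64, 64, 83, 93, 143, 161, 161, 160, 132, 85, 82, 82, 79, 64, 63, 68, 66]
240 [156, 106, 87, 83, 74, 59, 54, 60, 58, 55, 52, 52, 52, 50, 50, 49, 45, 43, 46, 41, 41, 55, 56, 52, 54, 62, 72, 90, 128, 161, 159, 158, 136, 65, 61, 61, 63, 64, 63, 65, 63, 61, 63]
gripTL [0.5607 0.4036 0.147 ]
gripTR [0.559  0.3802 0.147 ]
gripBL [0.4682 0.4125 0.147 ]
gripBR [0.4663 0.3865 0.147 ]
trig free [0.5014 0.3554 0.142 ]
trig near [0.4503 0.3682 0.142 ]
trig free in [0.5044 0.3624 0.142 ]
barrelL [0.4684 0.4234 0.158 ]
barrelR [0.4608 0.2976 0.158 ]
[0.5625 0.4036 0.14  ]
```

Emit:
step_arm(commands=[{"tx":-6,"ty":2,"tz":-20,"rx":0,"ry":0,"rz":0,"fingers":85},{"tx":0,"ty":0,"tz":-30,"rx":0,"ry":0,"rz":0,"fingers":85},{"tx":0,"ty":0,"tz":-30,"rx":0,"ry":0,"rz":0,"fingers":85},{"tx":0,"ty":0,"tz":-30,"rx":0,"ry":0,"rz":0,"fingers":85},{"tx":0,"ty":0,"tz":-30,"rx":0,"ry":0,"rz":0,"fingers":85},{"tx":0,"ty":0,"tz":-20,"rx":0,"ry":0,"rz":0,"fingers":85},{"tx":0,"ty":0,"tz":0,"rx":0,"ry":0,"rz":0,"fingers":85},{"tx":0,"ty":0,"tz":0,"rx":0,"ry":0,"rz":0,"fingers":85}], grip_force=30)

```text
time_s: 3.53
tcp_pos: [0.4895, 0.3893, 0.107]
tcp_rot: [0.999, -0.038, -0.0, 0.001]
force: [0.6, 0.1, 1.4]
opening: 0.0847
gripper_force: 0.0
```

Emit:
step_arm(commands=[{"tx":0,"ty":0,"tz":0,"rx":0,"ry":0,"rz":0,"fingers":60},{"tx":0,"ty":0,"tz":0,"rx":0,"ry":0,"rz":0,"fingers":50},{"tx":0,"ty":0,"tz":0,"rx":0,"ry":0,"rz":0,"fingers":44},{"tx":0,"ty":0,"tz":0,"rx":0,"ry":0,"rz":0,"fingers":38},{"tx":0,"ty":0,"tz":0,"rx":0,"ry":0,"rz":0,"fingers":38},{"tx":0,"ty":0,"tz":0,"rx":0,"ry":0,"rz":0,"fingers":38},{"tx":0,"ty":0,"tz":0,"rx":0,"ry":0,"rz":0,"fingers":38},{"tx":0,"ty":0,"tz":0,"rx":0,"ry":0,"rz":0,"fingers":38}])

```text
time_s: 4.2
tcp_pos: [0.4913, 0.3922, 0.1103]
tcp_rot: [0.999, -0.036, 0.003, -0.001]
force: [2.0, -2.1, 5.9]
opening: 0.0394
gripper_force: 32.1
```

Emit:
step_arm(commands=[{"tx":0,"ty":0,"tz":0,"rx":0,"ry":0,"rz":0,"fingers":36},{"tx":0,"ty":0,"tz":0,"rx":0,"ry":0,"rz":0,"fingers":36},{"tx":0,"ty":0,"tz":0,"rx":0,"ry":0,"rz":0,"fingers":36},{"tx":0,"ty":0,"tz":0,"rx":0,"ry":0,"rz":0,"fingers":36},{"tx":0,"ty":0,"tz":0,"rx":0,"ry":0,"rz":0,"fingers":36},{"tx":0,"ty":0,"tz":0,"rx":0,"ry":0,"rz":0,"fingers":36},{"tx":0,"ty":0,"tz":0,"rx":0,"ry":0,"rz":0,"fingers":36},{"tx":0,"ty":0,"tz":0,"rx":0,"ry":0,"rz":0,"fingers":36}])

```text
time_s: 4.87
tcp_pos: [0.4913, 0.3922, 0.1103]
tcp_rot: [0.999, -0.036, 0.003, -0.001]
force: [1.3, -2.2, 6.2]
opening: 0.0395
gripper_force: 32.1
```

Run:
```python
from h import *
c=snap('wrist','w3.png'); np.savez('w3.npz',**c)
```

```text
(no output)
```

View pics/w3.png

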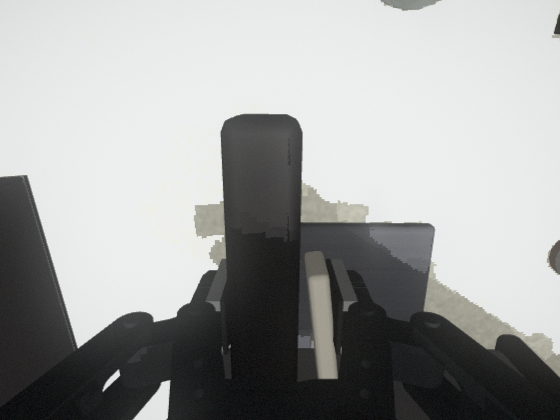

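The squeeze worked: the trigger is flush at the grip (bar at (318,310)) and the opening is 39 mm. Next I release it and go over the jars.

Emit:
step_arm(commands=[{"tx":0,"ty":0,"tz":0,"rx":0,"ry":0,"rz":0,"fingers":85},{"tx":0,"ty":0,"tz":0,"rx":0,"ry":0,"rz":0,"fingers":85},{"tx":0,"ty":0,"tz":0,"rx":0,"ry":0,"rz":0,"fingers":85},{"tx":0,"ty":0,"tz":34,"rx":0,"ry":0,"rz":0,"fingers":85},{"tx":0,"ty":0,"tz":34,"rx":0,"ry":0,"rz":0,"fingers":85},{"tx":0,"ty":0,"tz":34,"rx":0,"ry":0,"rz":0,"fingers":85},{"tx":0,"ty":0,"tz":34,"rx":0,"ry":0,"rz":0,"fingers":85},{"tx":0,"ty":0,"tz":34,"rx":0,"ry":0,"rz":0,"fingers":85}])

```text
time_s: 5.58
tcp_pos: [0.4885, 0.3933, 0.28]
tcp_rot: [0.999, -0.036, 0.001, -0.002]
force: [0.5, -0.1, -0.4]
opening: 0.085
gripper_force: 0.0
```

Emit:
step_arm(commands=[{"tx":-4,"ty":-28,"tz":2,"rx":0,"ry":0,"rz":0.11,"fingers":85},{"tx":-4,"ty":-28,"tz":2,"rx":0,"ry":0,"rz":0.11,"fingers":85},{"tx":-4,"ty":-28,"tz":2,"rx":0,"ry":0,"rz":0.11,"fingers":85},{"tx":-4,"ty":-28,"tz":2,"rx":0,"ry":0,"rz":0.11,"fingers":85},{"tx":-4,"ty":-28,"tz":2,"rx":0,"ry":0,"rz":0.11,"fingers":85},{"tx":-4,"ty":-28,"tz":2,"rx":0,"ry":0,"rz":0.11,"fingers":85},{"tx":-4,"ty":-28,"tz":2,"rx":0,"ry":0,"rz":0.11,"fingers":85},{"tx":-4,"ty":-28,"tz":2,"rx":0,"ry":0,"rz":0.11,"fingers":85}])

```text
time_s: 6.25
tcp_pos: [0.4569, 0.1681, 0.2942]
tcp_rot: [0.918, 0.396, 0.002, -0.0]
force: [0.9, -0.8, 0.3]
opening: 0.0851
gripper_force: 0.0
```

Emit:
step_arm(commands=[{"tx":-4,"ty":-28,"tz":2,"rx":0,"ry":0,"rz":0.11,"fingers":85},{"tx":-4,"ty":-28,"tz":2,"rx":0,"ry":0,"rz":0.11,"fingers":85},{"tx":-4,"ty":-28,"tz":2,"rx":0,"ry":0,"rz":0.11,"fingers":85},{"tx":-4,"ty":-28,"tz":2,"rx":0,"ry":0,"rz":0.11,"fingers":85},{"tx":-4,"ty":-28,"tz":2,"rx":0,"ry":0,"rz":0.11,"fingers":85},{"tx":0,"ty":-28,"tz":2,"rx":0,"ry":0,"rz":0.11,"fingers":85},{"tx":0,"ty":0,"tz":0,"rx":0,"ry":0,"rz":0,"fingers":85},{"tx":0,"ty":0,"tz":0,"rx":0,"ry":0,"rz":0,"fingers":85}])

```text
time_s: 6.92
tcp_pos: [0.4379, 0.0, 0.3059]
tcp_rot: [0.746, 0.666, 0.001, 0.001]
force: [-0.6, 1.1, -0.4]
opening: 0.0854
gripper_force: 0.0
```

Run:
```python
from h import *
c=snap('wrist','w4.png'); np.savez('w4.npz',**c)
s=env.read_state();print(s['tcp_pos'],s['tcp_rot'],s['time_s'],s['joint_pos'])
```

```text
[0.43777694 0.00181041 0.3058426 ] [7.44690024e-01 6.67409263e-01 1.22168365e-03 3.88552246e-04] 6.9667 [ 0.61155686  0.08346202 -0.69948258  1.62804918  0.05325669  1.44736889
 -0.20198819]
```

View pics/w4.png

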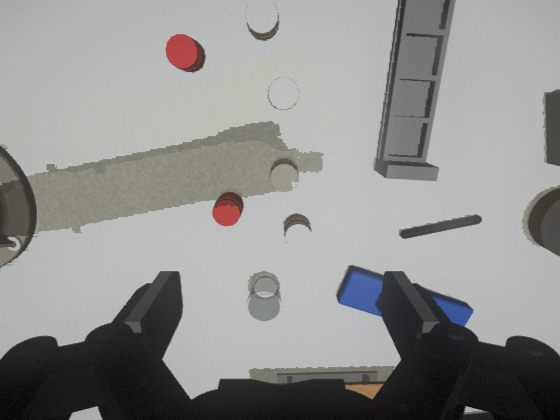

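Caps sit at (262,14), (283,94), (285,174) and (299,234). The tray's near end wall is at (407,171), the pack at (405,295), and the reds at (183,51) and (227,209).

Run:
```python
from h import *
c=np.load('w4.npz');g=cv2.cvtColor(c['pixels'],6)
for u,v in((262,14),(283,94),(285,174),(299,234)):
    x0,y0=u-30,max(0,v-30);p=cv2.resize(g[y0:v+30,x0:u+30],None,fx=4,fy=4,interpolation=2)
    p=cv2.createCLAHE(4,(2,2)).apply(p)
    H=cv2.HoughCircles(p,cv2.HOUGH_GRADIENT,1,20,param1=60,param2=12,minRadius=54,maxRadius=70)
    for q in (H[0][:3] if H is not None else []):
        uu,vv=x0+q[0]/4,y0+q[1]/4;print((u,v),(uu.round(1),vv.round(1)),(q[2]/4).round(1),onz(c,uu,vv,.04).round(4))
T=np.load('top0.npz')
a=cv2.resize(c['pixels'][0:190,370:460],None,fx=3,fy=3,interpolation=3)
b=cv2.resize(T['pixels'][140:195,192:308],None,fx=4.4,fy=4.4,interpolation=3)
b=cv2.convertScaleAbs(b,alpha=1.5)
o=np.zeros((570,800,3),np.uint8);o[:,:270]=a;o[:b.shape[0],280:280+b.shape[1]]=b
# jar caps crop
d=cv2.resize(c['pixels'][0:260,235:325],None,fx=1.2,fy=1.2);o[250:250+312,290:290+d.shape[1]]=d
d=cv2.resize(T['pixels'][220:255,205:340],None,fx=2.9,fy=2.9,interpolation=3);o[300:300+d.shape[0],405:405+d.shape[1]]=cv2.convertScaleAbs(d,alpha=1.6)[:, :395]
cv2.imwrite('pics/crop2.png',o)
```

```text
(262, 14) (np.float32(262.1), np.float32(19.1)) 17.1 [0.4358 0.1604 0.04  ]
(262, 14) (np.float32(263.6), np.float32(24.9)) 14.9 [0.4367 0.1548 0.04  ]
(262, 14) (np.float32(259.6), np.float32(14.6)) 17.1 [0.4337 0.1649 0.04  ]
(283, 94) (np.float32(285.4), np.float32(93.4)) 16.2 [0.4522 0.0838 0.04  ]
(283, 94) (np.float32(280.6), np.float32(91.6)) 14.9 [0.4471 0.0862 0.04  ]
(285, 174) (np.float32(282.9), np.float32(175.4)) 17.4 [ 0.4392 -0.0087  0.04  ]
(285, 174) (np.float32(276.6), np.float32(175.6)) 17.4 [ 0.4317 -0.0081  0.04  ]
(285, 174) (np.float32(282.4), np.float32(181.1)) 17.1 [ 0.4378 -0.0156  0.04  ]
(299, 234) (np.float32(296.4), np.float32(229.1)) 16.0 [ 0.4485 -0.079   0.04  ]
(299, 234) (np.float32(298.1), np.float32(234.4)) 15.1 [ 0.45   -0.0863  0.04  ]
(299, 234) (np.float32(301.1), np.float32(239.4)) 16.0 [ 0.4531 -0.0935  0.04  ]
```

View pics/crop2.png

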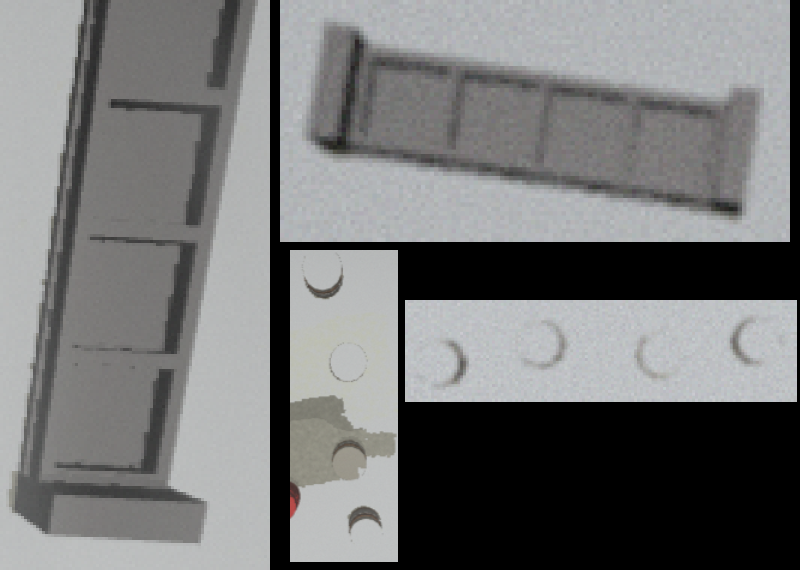

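Run:
```python
from h import *
c=np.load('w4.npz');T=np.load('top0.npz')
A=onz(T,203.8,159.1,.052);B=onz(T,296.1,173.9,.052);print(A,B,np.linalg.norm(A-B),(A+B)/2)
q=np.array([onz(c,u,v,.052) for u,v in((386,165),(439,167.3),(437.3,180.7),(386,177.7))]);print(q.round(4),q.mean(0))
print('tri near wall',tri([ray(T,296.1,173.9),ray(c,411.9,172.7)]))
# divider tops z .02: left ends/right ends in wrist crop
for u,v in ((172,361),(195,232),(220,96),(72,355),(92,229)):print(onz(c,370+u/3,v/3,.02).round(4))
# pocket floor corners z .006
for u,v in ((55,466),(142,470),(75,366),(160,370)):print('floor?',onz(c,370+u/3,v/3,.006).round(4))
for n,p,t in(('j1',(262,17.5),(218,242)),('j2',(283.3,93.3),(253,236)),('j3',(284,176),(293,239)),('j4',(297.5,234),(327,234))):print(n,onz(c,*p,.04).round(4),tri([ray(c,*p),ray(T,*t)]).round(4))
```

```text
[0.62448999 0.18971793 0.052     ] [ 0.58763944 -0.02008761  0.052     ] 0.21301720333484012 [0.60606471 0.08481516 0.052     ]
[[ 0.5591 -0.0074  0.052 ]
 [ 0.62   -0.0169  0.052 ]
 [ 0.6184 -0.0327  0.052 ]
 [ 0.5588 -0.0224  0.052 ]] [ 0.58907353 -0.01985322  0.052     ]
tri near wall [ 0.58764744 -0.01961971  0.05429859]
[0.6188 0.0346 0.02  ]
[0.6269 0.0824 0.02  ]
[0.6352 0.1292 0.02  ]
[0.579  0.0415 0.02  ]
[0.5873 0.0879 0.02  ]
floor? [ 0.5755 -0.0048  0.006 ]
floor? [ 0.6123 -0.0107  0.006 ]
floor? [0.5845 0.0358 0.006 ]
floor? [0.6195 0.0302 0.006 ]
j1 [0.4359 0.1619 0.04  ] [0.4359 0.1578 0.0589]
j2 [0.4499 0.0841 0.04  ] [ 0.4504  0.0869 -0.084 ]
j3 [ 0.4404 -0.0096  0.04  ] [ 0.44   -0.0112  0.0321]
j4 [ 0.4493 -0.0857  0.04  ] [ 0.4497 -0.0901  0.0288]
```

Emit:
step_arm(commands=[{"tx":2.5,"ty":-11.5,"tz":-30,"rx":0,"ry":0,"rz":-0.063,"fingers":85},{"tx":0,"ty":0,"tz":-40,"rx":0,"ry":0,"rz":0,"fingers":85},{"tx":0,"ty":0,"tz":-40,"rx":0,"ry":0,"rz":0,"fingers":85},{"tx":0,"ty":0,"tz":-40,"rx":0,"ry":0,"rz":0,"fingers":85},{"tx":0,"ty":0,"tz":-40,"rx":0,"ry":0,"rz":0,"fingers":85},{"tx":0,"ty":0,"tz":-40,"rx":0,"ry":0,"rz":0,"fingers":85},{"tx":0,"ty":0,"tz":-30,"rx":0,"ry":0,"rz":0,"fingers":85},{"tx":0,"ty":0,"tz":0,"rx":0,"ry":0,"rz":0,"fingers":85}], grip_force=30)

```text
time_s: 7.63
tcp_pos: [0.4344, -0.0082, 0.0404]
tcp_rot: [0.764, 0.645, -0.004, -0.005]
force: [-0.0, -0.6, 0.0]
opening: 0.0851
gripper_force: 0.0
```

Run:
```python
from h import *
c=snap('wrist','w5.png'); np.savez('w5.npz',**c)
s=env.read_state();print(s['tcp_pos'],s['tcp_rot'],s['time_s'],s['joint_pos'])
```

```text
[ 0.43712869 -0.00829055  0.04325255] [ 0.76401863  0.6451852  -0.00165177 -0.00297532] 7.6833 [ 0.5057811   0.3735321  -0.63146982  2.02654172  0.29039324  0.83623222
 -0.45931578]
```

View pics/w5.png

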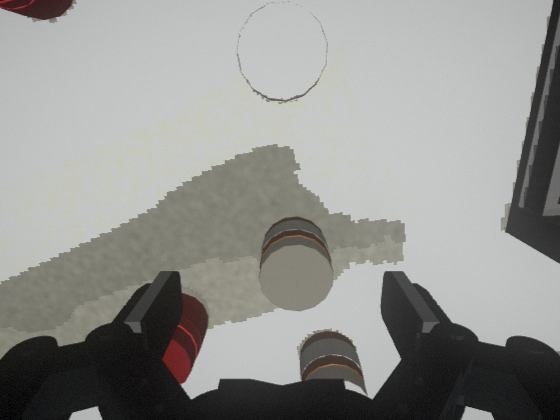

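Jar cap is at (296,273) between the fingers, with the neighbours clear.

Run:
```python
from h import *
c=np.load('w5.npz');d=np.load('w4.npz')
print(onz(c,296,273,.04),tri([ray(c,296,273),ray(d,284,176)]))
print('j2',onz(c,282,51,.04))
```

```text
[ 0.44113982 -0.00841234  0.04      ] [ 0.44064342 -0.01042938  0.03607451]
j2 [0.45025542 0.0844805  0.04      ]
```

Emit:
step_arm(commands=[{"tx":4,"ty":-0.5,"tz":-13,"rx":0,"ry":0,"rz":0,"fingers":85},{"tx":0,"ty":0,"tz":-14,"rx":0,"ry":0,"rz":0,"fingers":70},{"tx":0,"ty":0,"tz":0,"rx":0,"ry":0,"rz":0,"fingers":50},{"tx":0,"ty":0,"tz":0,"rx":0,"ry":0,"rz":0,"fingers":42},{"tx":0,"ty":0,"tz":0,"rx":0,"ry":0,"rz":0,"fingers":30},{"tx":0,"ty":0,"tz":0,"rx":0,"ry":0,"rz":0,"fingers":30},{"tx":0,"ty":0,"tz":0,"rx":0,"ry":0,"rz":0,"fingers":30},{"tx":0,"ty":0,"tz":0,"rx":0,"ry":0,"rz":0,"fingers":30}], grip_force=30)

```text
time_s: 8.35
tcp_pos: [0.4451, -0.0105, 0.0203]
tcp_rot: [0.765, 0.644, 0.001, 0.001]
force: [-1.8, 1.3, 5.5]
opening: 0.034
gripper_force: 29.4
```

Emit:
step_arm(commands=[{"tx":0,"ty":0,"tz":10,"rx":0,"ry":0,"rz":0,"fingers":30},{"tx":0,"ty":0,"tz":20,"rx":0,"ry":0,"rz":0,"fingers":30},{"tx":0,"ty":0,"tz":30,"rx":0,"ry":0,"rz":0,"fingers":30},{"tx":0,"ty":0,"tz":30,"rx":0,"ry":0,"rz":0,"fingers":30},{"tx":20,"ty":9,"tz":10,"rx":0,"ry":0,"rz":0,"fingers":30},{"tx":25,"ty":11,"tz":0,"rx":0,"ry":0,"rz":0,"fingers":30},{"tx":25,"ty":11,"tz":0,"rx":0,"ry":0,"rz":0,"fingers":30},{"tx":25,"ty":11,"tz":0,"rx":0,"ry":0,"rz":0,"fingers":30}])

```text
time_s: 9.02
tcp_pos: [0.5403, 0.031, 0.1204]
tcp_rot: [0.765, 0.644, 0.001, 0.001]
force: [0.0, 0.1, -0.8]
opening: 0.0341
gripper_force: 30.4
```

Emit:
step_arm(commands=[{"tx":21,"ty":10,"tz":0,"rx":0,"ry":0,"rz":0,"fingers":30},{"tx":21,"ty":10,"tz":0,"rx":0,"ry":0,"rz":0,"fingers":30},{"tx":20,"ty":10,"tz":0,"rx":0,"ry":0,"rz":0,"fingers":30},{"tx":0,"ty":0,"tz":-20,"rx":0,"ry":0,"rz":0,"fingers":30},{"tx":0,"ty":0,"tz":-20,"rx":0,"ry":0,"rz":0,"fingers":30},{"tx":0,"ty":0,"tz":0,"rx":0,"ry":0,"rz":0,"fingers":30},{"tx":0,"ty":0,"tz":0,"rx":0,"ry":0,"rz":0,"fingers":30},{"tx":0,"ty":0,"tz":0,"rx":0,"ry":0,"rz":0,"fingers":30}])

```text
time_s: 9.68
tcp_pos: [0.6014, 0.0608, 0.0799]
tcp_rot: [0.765, 0.644, 0.001, 0.001]
force: [0.1, 0.7, -0.8]
opening: 0.0344
gripper_force: 30.4
```

Run:
```python
from h import *
c=snap('wrist','w6.png'); np.savez('w6.npz',**c)
s=env.read_state();print(s['tcp_pos'],s['tcp_rot'],s['time_s'],s['joint_pos'])
for t in(-.096,-.048,0,.048,.096):print(proj(c,[.6067+.172*t,.0855+.985*t,.02]).round(1))
print('cap',proj(c,[*s['tcp_pos'][:2],s['tcp_pos'][2]+.02]))
```

```text
[0.6017197  0.06096319 0.08026603] [0.7652194  0.64376771 0.0012962  0.00084771] 9.7333 [ 0.27375095  0.61735489 -0.60504535  1.54406282  0.37957807  1.09641886
 -0.59085427]
[282.7 326.1]
[282.9 262.4]
[283.2 189.8]
[283.5 106.6]
[283.9  10.1]
cap [282.46592547 299.10502293]
```

View pics/w6.png

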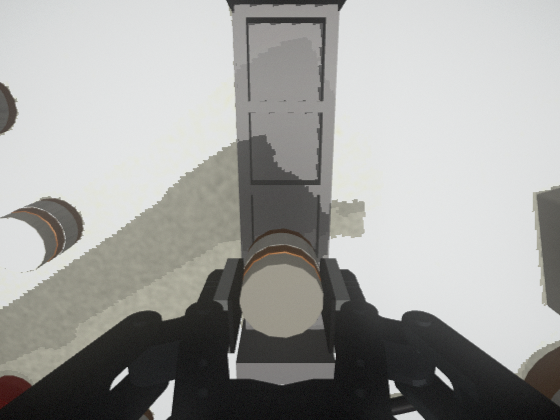

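The held jar is at (281,297), and the tray midline is at column 284 with dividers at rows 186 and 106, as predicted. Now I lower it.

Emit:
step_arm(commands=[{"tx":1,"ty":0,"tz":-12,"rx":0,"ry":0,"rz":0,"fingers":30},{"tx":0,"ty":0,"tz":-12,"rx":0,"ry":0,"rz":0,"fingers":30},{"tx":0,"ty":0,"tz":-12,"rx":0,"ry":0,"rz":0,"fingers":30},{"tx":0,"ty":0,"tz":-8,"rx":0,"ry":0,"rz":0,"fingers":30},{"tx":0,"ty":0,"tz":-5,"rx":0,"ry":0,"rz":0,"fingers":30},{"tx":0,"ty":0,"tz":-3,"rx":0,"ry":0,"rz":0,"fingers":30},{"tx":0,"ty":0,"tz":0,"rx":0,"ry":0,"rz":0,"fingers":30},{"tx":0,"ty":0,"tz":0,"rx":0,"ry":0,"rz":0,"fingers":30}])

```text
time_s: 10.4
tcp_pos: [0.603, 0.0652, 0.0268]
tcp_rot: [0.764, 0.645, 0.003, -0.001]
force: [1.9, 5.8, 1.7]
opening: 0.0344
gripper_force: 35.7
```

Emit:
step_arm(commands=[{"tx":0,"ty":0,"tz":0,"rx":0,"ry":0,"rz":0,"fingers":38},{"tx":0,"ty":0,"tz":0,"rx":0,"ry":0,"rz":0,"fingers":45},{"tx":0,"ty":0,"tz":0,"rx":0,"ry":0,"rz":0,"fingers":60},{"tx":0,"ty":0,"tz":0,"rx":0,"ry":0,"rz":0,"fingers":85},{"tx":0,"ty":0,"tz":20,"rx":0,"ry":0,"rz":0,"fingers":85},{"tx":0,"ty":0,"tz":30,"rx":0,"ry":0,"rz":0,"fingers":85},{"tx":0,"ty":0,"tz":30,"rx":0,"ry":0,"rz":0,"fingers":85},{"tx":0,"ty":0,"tz":0,"rx":0,"ry":0,"rz":0,"fingers":85}])

```text
time_s: 11.07
tcp_pos: [0.6058, 0.0614, 0.1124]
tcp_rot: [0.765, 0.643, 0.005, 0.003]
force: [1.5, 0.8, 0.5]
opening: 0.0851
gripper_force: 0.0
```

```bash
cat >> h.py <<'E'
def circ(c,u,v,r,w=None):
    """refine cap circle near u,v"""
    g=cv2.cvtColor(c['pixels'],6);w=int(w or 2*r);x0,y0=max(0,int(u)-w),max(0,int(v)-w)
    p=cv2.createCLAHE(4,(2,2)).apply(cv2.resize(g[y0:int(v)+w,x0:int(u)+w],None,fx=2,fy=2,interpolation=2))
    H=cv2.HoughCircles(p,cv2.HOUGH_GRADIENT,1,10,param1=60,param2=12,minRadius=int(1.75*r),maxRadius=int(2.25*r))
    return [] if H is None else [(x0+q[0]/2,y0+q[1]/2,q[2]/2) for q in H[0][:3]]
E
python3 - <<'E'
from h import *
c=snap('wrist','w7.png'); np.savez('w7.npz',**c)
s=env.read_state();print(s['tcp_pos'],s['tcp_rot'],s['time_s'])
u,v=proj(c,[.6026,.0619,.046]);e=proj(c,[.6206,.0619,.046]);r=np.hypot(*(e-[u,v]))
print(u,v,r)
for q in circ(c,u,v,r):print(np.round(q,1),onz(c,q[0],q[1],.046))
for n,x in(('j2',(.450,.084,.04)),('j1',(.436,.161,.04)),('j4',(.4495,-.086,.04))):
    u,v=proj(c,x);print(n,u,v,[(np.round(q,0),onz(c,q[0],q[1],.04).round(4)) for q in circ(c,u,v,r*.9)] if 0<u<560 and 0<v<420 else '')
E
```

```text
[0.60434873 0.06099853 0.10985711] [0.7653998  0.64354449 0.0029222  0.0022585 ] 11.1167
275.43005725535636 225.90793666846795 28.095508802705048
[274.8 213.2  31.2] [0.60367424 0.07037219 0.046     ]
[270.2 215.8  31.2] [0.60056342 0.06922644 0.046     ]
[279.2 219.2  31.2] [0.60579181 0.06591693 0.046     ]
j2 41.21833264580606 229.69631408846544 [(array([ 43., 233.,  26.], dtype=float32), array([0.4502, 0.0818, 0.04  ])), (array([ 49., 229.,  27.], dtype=float32), array([0.4554, 0.0837, 0.04  ])), (array([ 56., 223.,  27.], dtype=float32), array([0.4613, 0.0866, 0.04  ]))]
j1 -29.84694298625768 113.85614541691588 
j4 119.99171896825362 425.5316745996156
```

View pics/w7.png

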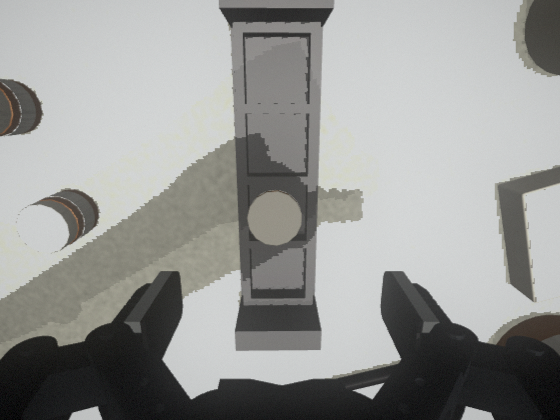

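Run:
```python
from h import *
c=np.load('w7.npz')
g=c['pixels'][:,255:262].mean((1,2));print('col255 rows', [(r,int(g[r])) for r in list(range(20,40,2))+list(range(96,112,2))+list(range(168,190,2))])
g=c['pixels'][:,296:301].mean((1,2));print([(r,int(g[r])) for r in list(range(98,112,2))+list(range(168,190,2))+list(range(232,248,2))+list(range(286,352,4))])
for u,v,z in((276,105,.02),(276,178,.02),(276,241,.02),(278,22,.052),(278,332,.052),(278,349,.052)):print(v,onz(c,u,v,z).round(4))
t=lambda t:[.6067+.172*t,.0855+.985*t]
for k in(-.051,-.045,-.003,.003,.045,.051):print(k,proj(c,t(k)+[.02]).round(1))
print(proj(c,t(-.115)+[.052]),proj(c,t(-.099)+[.052]),proj(c,t(.099)+[.052]))
```

```text
col255 rows [(20, 47), (22, 132), (24, 138), (26, 137), (28, 138), (30, 138), (32, 98), (34, 48), (36, 62), (38, 140), (96, 134), (98, 134), (100, 133), (102, 134), (104, 131), (106, 134), (108, 134), (110, 134), (168, 74), (170, 75), (172, 69), (174, 54), (176, 61), (178, 73), (180, 73), (182, 73), (184, 73), (186, 73), (188, 72)]
[(98, 135), (100, 135), (102, 135), (104, 136), (106, 136), (108, 136), (110, 135), (168, 128), (170, 128), (172, 95), (174, 59), (176, 84), (178, 81), (180, 79), (182, 76), (184, 77), (186, 77), (188, 76), (232, 98), (234, 73), (236, 60), (238, 59), (240, 65), (242, 85), (244, 85), (246, 86), (286, 123), (290, 60), (294, 59), (298, 101), (302, 114), (306, 60), (310, 59), (314, 61), (318, 60), (322, 61), (326, 61), (330, 64), (334, 122), (338, 122), (342, 122), (346, 122), (350, 178)]
105 [0.6158 0.1348 0.02  ]
178 [0.6073 0.0872 0.02  ]
241 [0.5991 0.041  0.02  ]
22 [0.6244 0.1759 0.052 ]
332 [ 0.5911 -0.0128  0.052 ]
349 [ 0.5887 -0.0266  0.052 ]
-0.051 [275.8 248.4]
-0.045 [275.7 240.9]
-0.003 [275.5 184.8]
0.003 [275.5 176.3]
0.045 [275.3 113.2]
0.051 [275.2 103.6]
[275.83267859 350.70467563] [275.7530876  331.34021549] [274.42062108   7.15155488]
```

Emit:
step_arm(commands=[{"tx":-25,"ty":4,"tz":5,"rx":0,"ry":0,"rz":0,"fingers":85},{"tx":-25,"ty":4,"tz":5,"rx":0,"ry":0,"rz":0,"fingers":85},{"tx":-26,"ty":4,"tz":5,"rx":0,"ry":0,"rz":0,"fingers":85},{"tx":-26,"ty":4,"tz":5,"rx":0,"ry":0,"rz":0,"fingers":85},{"tx":-26,"ty":4,"tz":0,"rx":0,"ry":0,"rz":0,"fingers":85},{"tx":-26,"ty":3,"tz":0,"rx":0,"ry":0,"rz":0,"fingers":85},{"tx":0,"ty":0,"tz":0,"rx":0,"ry":0,"rz":0,"fingers":85},{"tx":0,"ty":0,"tz":0,"rx":0,"ry":0,"rz":0,"fingers":85}])

```text
time_s: 11.78
tcp_pos: [0.4457, 0.083, 0.1253]
tcp_rot: [0.765, 0.644, -0.002, 0.0]
force: [0.7, -0.8, -0.0]
opening: 0.0852
gripper_force: 0.0
```

Run:
```python
from h import *
s=env.read_state();print(s['tcp_pos'],s['tcp_rot'],s['time_s'])
C={n:snap(n) for n in('wrist','top','scene')}
for n in C:np.savez(n+'8.npz',**C[n])
P=[.603,.0625,.046]
for n in C:print(n,proj(C[n],P).round(1),proj(C[n],[.45,.084,.04]).round(1))
def crop(n,X,h,f):
    c=C[n];u,v=proj(c,X).astype(int);p=np.full((420+2*h,560+2*h,3),0,np.uint8);p[h:-h,h:-h]=c['pixels'];p=p[v:v+2*h,u:u+2*h];print(n,'origin',u-h,v-h,'f',f)
    return cv2.resize(p,None,fx=f,fy=f,interpolation=3)
a=cv2.convertScaleAbs(crop('top',P,25,5),alpha=1.5);b=crop('scene',P,30,5*50/60.);b=cv2.resize(b,(250,250));w=C['wrist']['pixels']
o=np.zeros((420,810,3),np.uint8);o[:,:560]=w;o[:210,560:770]=cv2.resize(a,(210,210));o[210:,560:770]=cv2.resize(b,(210,210));cv2.imwrite('pics/c8.png',o[:,:800])
```

```text
[0.44568909 0.08299451 0.12529976] [ 7.64951517e-01  6.44085986e-01 -1.54719832e-03  1.60836473e-04] 11.7833
wrist [518.5 209.9] [287.8 213.5]
top [259.9 168.1] [251.4 235.1]
scene [311.7 250.3] [285.8 201.2]
top origin 234 143 f 5
scene origin 281 220 f 4.166666666666667
```

View pics/c8.png

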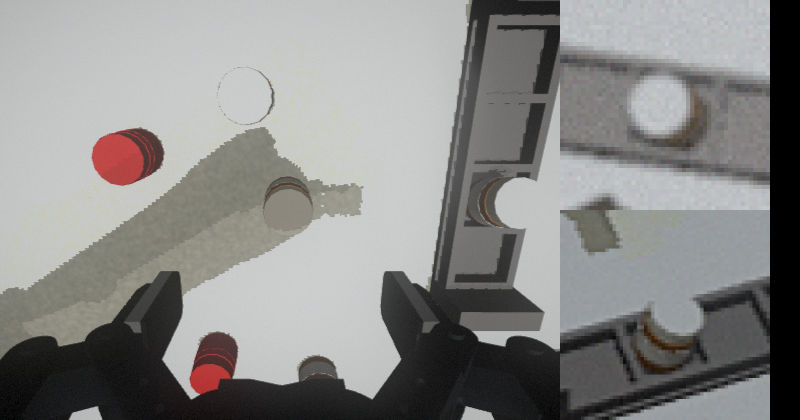

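The wrist part shows jar2's cap at (288,204), jar1's at (245,96), and the placed jar's cap at (519,204). The placed jar seems seated but sits slightly toward +y, so I check its lean.

Run:
```python
from h import *
C={n:np.load(n+'8.npz') for n in('wrist','top','scene')}
t=(234+100/4.2,143+105/4.2);s=(281+117/3.5,220+108/3.5);w=(519,204)
print(tri([ray(C['top'],*t),ray(C['scene'],*s),ray(C['wrist'],*w)]),[onz(C[n],*p,.046).round(4) for n,p in(('top',t),('scene',s),('wrist',w))])
for X in([.603,.065,.006],[.603,.065,.046]):
    q=proj(C['scene'],X);print('scene crop',(q-[281,220])*3.5+[560,210])
print('j2',onz(C['wrist'],288,204,.04),'j1',onz(C['wrist'],245,96,.04),'j3 base? ')
```

```text
[0.60465379 0.06707251 0.04379152] [array([0.6034, 0.0672, 0.046 ]), array([0.6071, 0.067 , 0.046 ]), array([0.6032, 0.0666, 0.046 ])]
scene crop [665.7713231  349.59805103]
scene crop [670.74458204 314.34849879]
j2 [0.45128363 0.09076061 0.04      ] j1 [0.43630999 0.1647303  0.04      ] j3 base?
```

Run:
```python
from h import *
c=np.load('wrist8.npz');T=np.load('top8.npz')
t=lambda t,x,z:[.6067+.172*t+.985*x,.0855+.985*t-.172*x,z]
for k,x,z in((-.115,-.03,.052),(-.115,.03,.052),(-.099,-.03,.052),(-.045,0.0,.02),(-.051,0,.02),(-.003,0,.02),(.045,0,.02)):print(k,proj(c,t(k,x,z)).round(1),proj(T,t(k,x,z)).round(1))
u,v=proj(c,[.45,.084,.04]);r=np.hypot(*(proj(c,[.468,.084,.04])-[u,v]));print(r)
for q in circ(c,288,206,r*.95):print(np.round(q,1),onz(c,q[0],q[1],.04).round(4))
g=cv2.cvtColor(c['pixels'],6);print([(y,int(g[y,286:290].mean())) for y in range(170,240,3)])
```

```text
-0.115 [456.2 331.4] [297.4 187.1]
-0.115 [538.2 331.7] [301.5 161.3]
-0.099 [459.7 312.5] [290.5 186. ]
-0.045 [489.8 226.8] [269.4 171.5]
-0.051 [488.4 234.1] [271.9 171.9]
-0.003 [500.5 172.3] [251.8 168.7]
0.045 [514.2 102.9] [231.6 165.5]
26.107571168349075
[287.2 208.8  26.1] [0.4502 0.0875 0.04  ]
[283.8 199.2  27.2] [0.449  0.0946 0.04  ]
[276.8 190.2  27.2] [0.4454 0.1016 0.04  ]
[(170, 130), (173, 132), (176, 103), (179, 89), (182, 94), (185, 107), (188, 92), (191, 137), (194, 136), (197, 138), (200, 137), (203, 135), (206, 136), (209, 136), (212, 137), (215, 136), (218, 136), (221, 136), (224, 137), (227, 137), (230, 137), (233, 156), (236, 146), (239, 168)]
```

Emit:
step_arm(commands=[{"tx":5,"ty":3,"tz":-28,"rx":0,"ry":0,"rz":0,"fingers":85},{"tx":0,"ty":0,"tz":-28,"rx":0,"ry":0,"rz":0,"fingers":85},{"tx":0,"ty":0,"tz":-28,"rx":0,"ry":0,"rz":0,"fingers":85},{"tx":0,"ty":0,"tz":-24,"rx":0,"ry":0,"rz":0,"fingers":85},{"tx":0,"ty":0,"tz":0,"rx":0,"ry":0,"rz":0,"fingers":85},{"tx":0,"ty":0,"tz":0,"rx":0,"ry":0,"rz":0,"fingers":70},{"tx":0,"ty":0,"tz":0,"rx":0,"ry":0,"rz":0,"fingers":55},{"tx":0,"ty":0,"tz":0,"rx":0,"ry":0,"rz":0,"fingers":45}])

```text
time_s: 12.6
tcp_pos: [0.4547, 0.0874, 0.0198]
tcp_rot: [0.765, 0.644, 0.002, 0.001]
force: [0.4, -0.5, 1.2]
opening: 0.051
gripper_force: 0.0
```

Emit:
step_arm(commands=[{"tx":0,"ty":0,"tz":0,"rx":0,"ry":0,"rz":0,"fingers":40},{"tx":0,"ty":0,"tz":0,"rx":0,"ry":0,"rz":0,"fingers":30},{"tx":0,"ty":0,"tz":0,"rx":0,"ry":0,"rz":0,"fingers":30},{"tx":0,"ty":0,"tz":0,"rx":0,"ry":0,"rz":0,"fingers":30},{"tx":0,"ty":0,"tz":0,"rx":0,"ry":0,"rz":0,"fingers":30},{"tx":0,"ty":0,"tz":0,"rx":0,"ry":0,"rz":0,"fingers":30},{"tx":0,"ty":0,"tz":0,"rx":0,"ry":0,"rz":0,"fingers":30},{"tx":0,"ty":0,"tz":0,"rx":0,"ry":0,"rz":0,"fingers":30}])

```text
time_s: 13.27
tcp_pos: [0.4537, 0.0872, 0.0198]
tcp_rot: [0.765, 0.644, 0.001, 0.001]
force: [-1.5, -0.0, 5.8]
opening: 0.0341
gripper_force: 29.5
```

Emit:
step_arm(commands=[{"tx":0,"ty":0,"tz":10,"rx":0,"ry":0,"rz":0,"fingers":30},{"tx":0,"ty":0,"tz":25,"rx":0,"ry":0,"rz":0,"fingers":30},{"tx":0,"ty":0,"tz":25,"rx":0,"ry":0,"rz":0,"fingers":30},{"tx":26,"ty":4,"tz":0,"rx":0,"ry":0,"rz":0,"fingers":30},{"tx":26,"ty":4,"tz":0,"rx":0,"ry":0,"rz":0,"fingers":30},{"tx":26,"ty":4,"tz":0,"rx":0,"ry":0,"rz":0,"fingers":30},{"tx":26,"ty":4,"tz":0,"rx":0,"ry":0,"rz":0,"fingers":30},{"tx":26,"ty":4,"tz":0,"rx":0,"ry":0,"rz":0,"fingers":30}])

```text
time_s: 13.93
tcp_pos: [0.5841, 0.1066, 0.0793]
tcp_rot: [0.765, 0.644, 0.0, 0.0]
force: [0.8, 1.1, -0.2]
opening: 0.0344
gripper_force: 30.4
```

Emit:
step_arm(commands=[{"tx":20,"ty":3,"tz":0,"rx":0,"ry":0,"rz":0,"fingers":30},{"tx":7,"ty":0,"tz":0,"rx":0,"ry":0,"rz":0,"fingers":30},{"tx":0,"ty":0,"tz":0,"rx":0,"ry":0,"rz":0,"fingers":30},{"tx":0,"ty":0,"tz":-10,"rx":0,"ry":0,"rz":0,"fingers":30},{"tx":0,"ty":0,"tz":-10,"rx":0,"ry":0,"rz":0,"fingers":30},{"tx":0,"ty":0,"tz":0,"rx":0,"ry":0,"rz":0,"fingers":30},{"tx":0,"ty":0,"tz":0,"rx":0,"ry":0,"rz":0,"fingers":30},{"tx":0,"ty":0,"tz":0,"rx":0,"ry":0,"rz":0,"fingers":30}])

```text
time_s: 14.6
tcp_pos: [0.6088, 0.1097, 0.058]
tcp_rot: [0.765, 0.644, -0.0, -0.0]
force: [-0.2, 0.2, -0.2]
opening: 0.0343
gripper_force: 30.4
```

Run:
```python
from h import *
c=snap('wrist','w9.png');np.savez('w9.npz',**c)
s=env.read_state();print(s['tcp_pos'],s['tcp_rot'],s['force'])
z=s['tcp_pos'][2]+.0205
u,v=proj(c,[*s['tcp_pos'][:2],z]);r=np.hypot(*(proj(c,[s['tcp_pos'][0]+.017,s['tcp_pos'][1],z])-[u,v]));print(u,v,r)
for q in circ(c,u,v,r,1.5*r):print(np.round(q,1),onz(c,q[0],q[1],z).round(4))
t=lambda t,x,z:[.6067+.172*t+.985*x,.0855+.985*t-.172*x,z]
for k in(.045,.051,.093,.099):print(k,proj(c,t(k,.012,.02)).round(1))
u=int(proj(c,t(.048,.012,.02))[0]);g=cv2.cvtColor(c['pixels'],6);print([(y,int(g[y,u-2:u+3].mean())) for y in range(60,230,3)])
```

```text
[0.60931745 0.1098902  0.05841253] [ 7.65012564e-01  6.44015349e-01 -6.14174358e-05  6.24696710e-05] [ 0.37951429 -0.37604962 -1.25851929]
282.5701147697993 299.7172004292533 42.6674141846607
[281.2 293.2  46.6] [0.6093 0.1129 0.0789]
[282.8 287.2  40.6] [0.6103 0.1154 0.0789]
[280.8 280.2  44.4] [0.6101 0.1186 0.0789]
0.045 [307.5 207.5]
0.051 [307.8 196.9]
0.093 [310.  116.3]
0.099 [310.3 103.9]
[(60, 225), (63, 156), (66, 152), (69, 152), (72, 151), (75, 152), (78, 153), (81, 151), (84, 151), (87, 152), (90, 151), (93, 151), (96, 150), (99, 152), (102, 151), (105, 149), (108, 150), (111, 149), (114, 149), (117, 147), (120, 147), (123, 146), (126, 147), (129, 146), (132, 146), (135, 145), (138, 146), (141, 145), (144, 144), (147, 145), (150, 144), (153, 143), (156, 144), (159, 143), (162, 144), (165, 142), (168, 143), (171, 142), (174, 141), (177, 141), (180, 140), (183, 140), (186, 139), (189, 113), (192, 60), (195, 58), (198, 79), (201, 79), (204, 80), (207, 79), (210, 79), (213, 80), (216, 79), (219, 79), (222, 77), (225, 78), (228, 78)]
```

Emit:
step_arm(commands=[{"tx":1.5,"ty":0,"tz":-10,"rx":0,"ry":0,"rz":0,"fingers":30},{"tx":0,"ty":0,"tz":-8,"rx":0,"ry":0,"rz":0,"fingers":30},{"tx":0,"ty":0,"tz":-6,"rx":0,"ry":0,"rz":0,"fingers":30},{"tx":0,"ty":0,"tz":-5,"rx":0,"ry":0,"rz":0,"fingers":30},{"tx":0,"ty":0,"tz":-3,"rx":0,"ry":0,"rz":0,"fingers":30},{"tx":0,"ty":0,"tz":0,"rx":0,"ry":0,"rz":0,"fingers":30},{"tx":0,"ty":0,"tz":0,"rx":0,"ry":0,"rz":0,"fingers":30},{"tx":0,"ty":0,"tz":0,"rx":0,"ry":0,"rz":0,"fingers":30}])

```text
time_s: 15.32
tcp_pos: [0.6111, 0.1099, 0.026]
tcp_rot: [0.765, 0.644, -0.0, -0.0]
force: [0.0, 0.1, -0.7]
opening: 0.0341
gripper_force: 30.3
```

Emit:
step_arm(commands=[{"tx":0,"ty":0,"tz":0,"rx":0,"ry":0,"rz":0,"fingers":38},{"tx":0,"ty":0,"tz":0,"rx":0,"ry":0,"rz":0,"fingers":45},{"tx":0,"ty":0,"tz":0,"rx":0,"ry":0,"rz":0,"fingers":60},{"tx":0,"ty":0,"tz":0,"rx":0,"ry":0,"rz":0,"fingers":85},{"tx":0,"ty":0,"tz":15,"rx":0,"ry":0,"rz":0,"fingers":85},{"tx":0,"ty":0,"tz":28,"rx":0,"ry":0,"rz":0,"fingers":85},{"tx":0,"ty":0,"tz":28,"rx":0,"ry":0,"rz":0,"fingers":85},{"tx":0,"ty":0,"tz":28,"rx":0,"ry":0,"rz":0,"fingers":85}])

```text
time_s: 15.98
tcp_pos: [0.6108, 0.1099, 0.1261]
tcp_rot: [0.765, 0.644, -0.0, -0.0]
force: [0.6, -0.4, 0.1]
opening: 0.0851
gripper_force: 0.0
```

Emit:
step_arm(commands=[{"tx":-25,"ty":7,"tz":0,"rx":0,"ry":0,"rz":0,"fingers":85},{"tx":-25,"ty":7,"tz":0,"rx":0,"ry":0,"rz":0,"fingers":85},{"tx":-25,"ty":7,"tz":0,"rx":0,"ry":0,"rz":0,"fingers":85},{"tx":-25,"ty":7,"tz":0,"rx":0,"ry":0,"rz":0,"fingers":85},{"tx":-25,"ty":7,"tz":0,"rx":0,"ry":0,"rz":0,"fingers":85},{"tx":-25,"ty":7,"tz":0,"rx":0,"ry":0,"rz":0,"fingers":85},{"tx":-25,"ty":8,"tz":0,"rx":0,"ry":0,"rz":0,"fingers":85},{"tx":0,"ty":0,"tz":0,"rx":0,"ry":0,"rz":0,"fingers":85}])

```text
time_s: 16.65
tcp_pos: [0.4303, 0.1622, 0.1251]
tcp_rot: [0.763, 0.646, -0.002, -0.001]
force: [0.4, -0.6, -0.6]
opening: 0.085
gripper_force: 0.0
```

```bash
cat >> h.py <<'E'
def disc(c,X,R=.017):
    """cap disc near world point X: threshold the grey levels inside, largest blob"""
    u,v=proj(c,X);r=np.hypot(*(proj(c,[X[0]+R,*X[1:]])-[u,v]))
    return u,v,r,[(np.round(q,1),onz(c,q[0],q[1],X[2]).round(4)) for q in circ(c,u,v,r,1.8*r)]
E
python3 - <<'E'
from h import *
c=snap('wrist','w10.png');np.savez('w10.npz',**c);T=snap('top');np.savez('top10.npz',**T)
s=env.read_state();print(s['tcp_pos'],s['force'],s['time_s'])
print(disc(c,[.436,.163,.04]))
u,v=proj(c,[.436,.163,.04]).astype(int);g=cv2.cvtColor(c['pixels'],6)
print(u,v,[(y,int(g[y,u-1:u+2].mean())) for y in range(v-60,v+45,3)]);print([(x,int(g[v-2:v+1,x].mean())) for x in range(u-45,u+45,3)])
for x,y in((.603,.065),(.611,.110)):print('tray jar',disc(c,[x,y,.046]),proj(T,[x,y,.046]))
E
```

```text
[0.43568649 0.16025145 0.12563253] [ 0.9415917  -0.23782518  0.26010463] 16.75
(np.float64(289.9309124211266), np.float64(213.60672328862597), np.float64(24.681921891581577), [(array([290.2, 207.2,  26.6], dtype=float32), array([0.4369, 0.1675, 0.04  ])), (array([289.2, 212.8,  25. ], dtype=float32), array([0.4356, 0.1637, 0.04  ])), (array([283.8, 196.8,  26.1], dtype=float32), array([0.4337, 0.1756, 0.04  ]))])
289 213 [(153, 185), (156, 186), (159, 172), (162, 125), (165, 123), (168, 124), (171, 125), (174, 116), (177, 85), (180, 95), (183, 94), (186, 85), (189, 126), (192, 126), (195, 125), (198, 126), (201, 126), (204, 125), (207, 124), (210, 127), (213, 125), (216, 126), (219, 126), (222, 125), (225, 125), (228, 126), (231, 137), (234, 136), (237, 136), (240, 188), (243, 188), (246, 187), (249, 188), (252, 187), (255, 187)]
[(244, 122), (247, 120), (250, 122), (253, 123), (256, 117), (259, 120), (262, 121), (265, 120), (268, 125), (271, 125), (274, 126), (277, 125), (280, 126), (283, 124), (286, 126), (289, 125), (292, 124), (295, 124), (298, 125), (301, 125), (304, 125), (307, 126), (310, 127), (313, 125), (316, 142), (319, 140), (322, 136), (325, 135), (328, 137), (331, 137)]
tray jar (np.float64(536.1119308984936), np.float64(306.58158382099015), np.float64(24.1169604615761), [(array([521.8, 297.2,  22.8], dtype=float32), array([0.5923, 0.0746, 0.046 ])), (array([529.8, 299.2,  25.6], dtype=float32), array([0.5981, 0.072 , 0.046 ])), (array([536.8, 305.2,  22.8], dtype=float32), array([0.6034, 0.0661, 0.046 ]))]) [258.7870604  168.14412741]
tray jar (np.float64(551.5407224928208), np.float64(249.23962364886142), np.float64(25.59662559603348), [(array([536.2, 249.8,  28.2], dtype=float32), array([0.6006, 0.1113, 0.046 ])), (array([532.8, 245.8,  24.3], dtype=float32), array([0.5981, 0.1148, 0.046 ])), (array([540.8, 252.2,  27.1], dtype=float32), array([0.6038, 0.1089, 0.046 ]))]) [239.1035568  164.94648296]
```

Emit:
step_arm(commands=[{"tx":1.5,"ty":4.5,"tz":-26,"rx":0,"ry":0,"rz":0,"fingers":85},{"tx":0,"ty":0,"tz":-28,"rx":0,"ry":0,"rz":0,"fingers":85},{"tx":0,"ty":0,"tz":-28,"rx":0,"ry":0,"rz":0,"fingers":85},{"tx":0,"ty":0,"tz":-25,"rx":0,"ry":0,"rz":0,"fingers":85},{"tx":0,"ty":0,"tz":0,"rx":0,"ry":0,"rz":0,"fingers":85},{"tx":0,"ty":0,"tz":0,"rx":0,"ry":0,"rz":0,"fingers":70},{"tx":0,"ty":0,"tz":0,"rx":0,"ry":0,"rz":0,"fingers":55},{"tx":0,"ty":0,"tz":0,"rx":0,"ry":0,"rz":0,"fingers":45}])

```text
time_s: 17.42
tcp_pos: [0.4397, 0.1651, 0.0199]
tcp_rot: [0.765, 0.644, 0.002, 0.001]
force: [0.7, -0.4, -0.9]
opening: 0.0511
gripper_force: 0.0
```

Emit:
step_arm(commands=[{"tx":0,"ty":0,"tz":0,"rx":0,"ry":0,"rz":0,"fingers":40},{"tx":0,"ty":0,"tz":0,"rx":0,"ry":0,"rz":0,"fingers":30},{"tx":0,"ty":0,"tz":0,"rx":0,"ry":0,"rz":0,"fingers":30},{"tx":0,"ty":0,"tz":0,"rx":0,"ry":0,"rz":0,"fingers":30},{"tx":0,"ty":0,"tz":0,"rx":0,"ry":0,"rz":0,"fingers":30},{"tx":0,"ty":0,"tz":0,"rx":0,"ry":0,"rz":0,"fingers":30},{"tx":0,"ty":0,"tz":0,"rx":0,"ry":0,"rz":0,"fingers":30},{"tx":0,"ty":0,"tz":0,"rx":0,"ry":0,"rz":0,"fingers":30}])

```text
time_s: 18.08
tcp_pos: [0.4388, 0.165, 0.0199]
tcp_rot: [0.765, 0.644, 0.001, 0.001]
force: [-0.8, -0.5, 5.0]
opening: 0.0343
gripper_force: 29.4
```

Emit:
step_arm(commands=[{"tx":0,"ty":0,"tz":10,"rx":0,"ry":0,"rz":0,"fingers":30},{"tx":0,"ty":0,"tz":25,"rx":0,"ry":0,"rz":0,"fingers":30},{"tx":0,"ty":0,"tz":25,"rx":0,"ry":0,"rz":0,"fingers":30},{"tx":26,"ty":-1,"tz":0,"rx":0,"ry":0,"rz":0,"fingers":30},{"tx":26,"ty":-1,"tz":0,"rx":0,"ry":0,"rz":0,"fingers":30},{"tx":26,"ty":-1,"tz":0,"rx":0,"ry":0,"rz":0,"fingers":30},{"tx":26,"ty":-1,"tz":0,"rx":0,"ry":0,"rz":0,"fingers":30},{"tx":26,"ty":-1,"tz":0,"rx":0,"ry":0,"rz":0,"fingers":30}])

```text
time_s: 18.75
tcp_pos: [0.5691, 0.159, 0.0794]
tcp_rot: [0.765, 0.644, 0.0, 0.0]
force: [-0.5, -0.2, 0.5]
opening: 0.0339
gripper_force: 30.4
```

Emit:
step_arm(commands=[{"tx":26,"ty":-1,"tz":0,"rx":0,"ry":0,"rz":0,"fingers":30},{"tx":25,"ty":-2,"tz":0,"rx":0,"ry":0,"rz":0,"fingers":30},{"tx":0,"ty":0,"tz":0,"rx":0,"ry":0,"rz":0,"fingers":30},{"tx":0,"ty":0,"tz":-10,"rx":0,"ry":0,"rz":0,"fingers":30},{"tx":0,"ty":0,"tz":-10,"rx":0,"ry":0,"rz":0,"fingers":30},{"tx":0,"ty":0,"tz":0,"rx":0,"ry":0,"rz":0,"fingers":30},{"tx":0,"ty":0,"tz":0,"rx":0,"ry":0,"rz":0,"fingers":30},{"tx":0,"ty":0,"tz":0,"rx":0,"ry":0,"rz":0,"fingers":30}])

```text
time_s: 19.42
tcp_pos: [0.6176, 0.1566, 0.0581]
tcp_rot: [0.765, 0.644, -0.0, -0.0]
force: [0.8, 0.1, 0.2]
opening: 0.0344
gripper_force: 30.4
```

Emit:
step_arm(commands=[{"tx":1.5,"ty":0.5,"tz":-10,"rx":0,"ry":0,"rz":0,"fingers":30},{"tx":0,"ty":0,"tz":-8,"rx":0,"ry":0,"rz":0,"fingers":30},{"tx":0,"ty":0,"tz":-6,"rx":0,"ry":0,"rz":0,"fingers":30},{"tx":0,"ty":0,"tz":-5,"rx":0,"ry":0,"rz":0,"fingers":30},{"tx":0,"ty":0,"tz":-3,"rx":0,"ry":0,"rz":0,"fingers":30},{"tx":0,"ty":0,"tz":0,"rx":0,"ry":0,"rz":0,"fingers":30},{"tx":0,"ty":0,"tz":0,"rx":0,"ry":0,"rz":0,"fingers":30},{"tx":0,"ty":0,"tz":0,"rx":0,"ry":0,"rz":0,"fingers":30}])

```text
time_s: 20.08
tcp_pos: [0.6202, 0.157, 0.0261]
tcp_rot: [0.765, 0.644, 0.0, -0.0]
force: [0.1, 0.7, -1.6]
opening: 0.0344
gripper_force: 30.4
```

Emit:
step_arm(commands=[{"tx":0,"ty":0,"tz":0,"rx":0,"ry":0,"rz":0,"fingers":38},{"tx":0,"ty":0,"tz":0,"rx":0,"ry":0,"rz":0,"fingers":45},{"tx":0,"ty":0,"tz":0,"rx":0,"ry":0,"rz":0,"fingers":60},{"tx":0,"ty":0,"tz":0,"rx":0,"ry":0,"rz":0,"fingers":85},{"tx":0,"ty":0,"tz":15,"rx":0,"ry":0,"rz":0,"fingers":85},{"tx":0,"ty":0,"tz":28,"rx":0,"ry":0,"rz":0,"fingers":85},{"tx":0,"ty":0,"tz":28,"rx":0,"ry":0,"rz":0,"fingers":85},{"tx":0,"ty":0,"tz":28,"rx":0,"ry":0,"rz":0,"fingers":85}])

```text
time_s: 20.75
tcp_pos: [0.6199, 0.1569, 0.1261]
tcp_rot: [0.765, 0.644, -0.0, -0.0]
force: [0.2, 0.1, -0.3]
opening: 0.0852
gripper_force: 0.0
```

Emit:
step_arm(commands=[{"tx":-17,"ty":-24,"tz":0,"rx":0,"ry":0,"rz":0,"fingers":85},{"tx":-17,"ty":-24,"tz":0,"rx":0,"ry":0,"rz":0,"fingers":85},{"tx":-17,"ty":-24,"tz":0,"rx":0,"ry":0,"rz":0,"fingers":85},{"tx":-17,"ty":-24,"tz":0,"rx":0,"ry":0,"rz":0,"fingers":85},{"tx":-17,"ty":-24,"tz":0,"rx":0,"ry":0,"rz":0,"fingers":85},{"tx":-17,"ty":-24,"tz":0,"rx":0,"ry":0,"rz":0,"fingers":85},{"tx":-17,"ty":-24,"tz":0,"rx":0,"ry":0,"rz":0,"fingers":85},{"tx":-17,"ty":-24,"tz":0,"rx":0,"ry":0,"rz":0,"fingers":85}])

```text
time_s: 21.42
tcp_pos: [0.4833, -0.0361, 0.1254]
tcp_rot: [0.765, 0.644, 0.0, 0.0]
force: [0.6, 1.0, 1.0]
opening: 0.085
gripper_force: 0.0
```

Emit:
step_arm(commands=[{"tx":-17,"ty":-24,"tz":0,"rx":0,"ry":0,"rz":0,"fingers":85},{"tx":-17,"ty":-24,"tz":0,"rx":0,"ry":0,"rz":0,"fingers":85},{"tx":0,"ty":0,"tz":0,"rx":0,"ry":0,"rz":0,"fingers":85},{"tx":0,"ty":0,"tz":0,"rx":0,"ry":0,"rz":0,"fingers":85},{"tx":0,"ty":0,"tz":0,"rx":0,"ry":0,"rz":0,"fingers":85},{"tx":0,"ty":0,"tz":0,"rx":0,"ry":0,"rz":0,"fingers":85},{"tx":0,"ty":0,"tz":0,"rx":0,"ry":0,"rz":0,"fingers":85},{"tx":0,"ty":0,"tz":0,"rx":0,"ry":0,"rz":0,"fingers":85}])

```text
time_s: 22.08
tcp_pos: [0.4508, -0.0818, 0.1253]
tcp_rot: [0.764, 0.645, 0.0, -0.0]
force: [0.7, -0.2, -0.0]
opening: 0.0853
gripper_force: 0.0
```

Run:
```python
from h import *
C={n:snap(n) for n in('wrist','top','scene')}
for n in C:np.savez(n+'11.npz',**C[n])
c=C['wrist']
s=env.read_state();print(s['tcp_pos'],s['force'],s['time_s'])
J=[.4495,-.086,.04];print(disc(c,J))
u,v=proj(c,J).astype(int);g=cv2.cvtColor(c['pixels'],6)
print(u,v,[(y,int(g[y,u-1:u+2].mean())) for y in range(v-60,v+45,3)]);print([(x,int(g[v-2:v+1,x].mean())) for x in range(u-45,u+45,3)])
P=[.61,.09,.046]
def crop(n,X,h,w,a=1):
    c=C[n];u,v=proj(c,X).astype(int);p=c['pixels'][max(0,v-h):v+h,u-h:u+h];print(n,'origin',u-h,v-h)
    return cv2.convertScaleAbs(cv2.resize(p,(w,w),interpolation=3),alpha=a)
o=np.zeros((420,800,3),np.uint8);o[:,:380]=cv2.resize(c['pixels'],(380,420))
o[:210,380:590]=crop('top',P,52,210,1.5);o[:400,590:800]=crop('scene',P,62,400)[:,95:305];
o[210:,380:590]=crop('top',[.45,0,.04],52,210,1.5)
cv2.imwrite('pics/c11.png',o)
```

```text
[ 0.45042784 -0.08246567  0.12517939] [-0.55291404 -0.089469   -0.07826751] 22.2333
(np.float64(280.7326032898054), np.float64(222.16501242006353), np.float64(24.421460366012155), [(array([283.2, 222.2,  26.7], dtype=float32), array([ 0.4512, -0.0864,  0.04  ])), (array([280.2, 217.2,  26.7], dtype=float32), array([ 0.4498, -0.0824,  0.04  ])), (array([283.2, 229.8,  26.7], dtype=float32), array([ 0.4503, -0.0919,  0.04  ]))])
280 222 [(162, 136), (165, 134), (168, 134), (171, 130), (174, 132), (177, 133), (180, 135), (183, 133), (186, 133), (189, 71), (192, 84), (195, 82), (198, 98), (201, 89), (204, 131), (207, 133), (210, 133), (213, 133), (216, 133), (219, 134), (222, 134), (225, 133), (228, 131), (231, 152), (234, 154), (237, 153), (240, 153), (243, 151), (246, 152), (249, 194), (252, 198), (255, 198), (258, 199), (261, 198), (264, 198)]
[(235, 148), (238, 147), (241, 146), (244, 145), (247, 148), (250, 147), (253, 151), (256, 148), (259, 131), (262, 133), (265, 133), (268, 132), (271, 134), (274, 135), (277, 133), (280, 133), (283, 134), (286, 133), (289, 134), (292, 133), (295, 134), (298, 134), (301, 133), (304, 131), (307, 175), (310, 196), (313, 193), (316, 178), (319, 198), (322, 198)]
top origin 195 113
scene origin 262 185
top origin 236 182
```

View pics/c11.png

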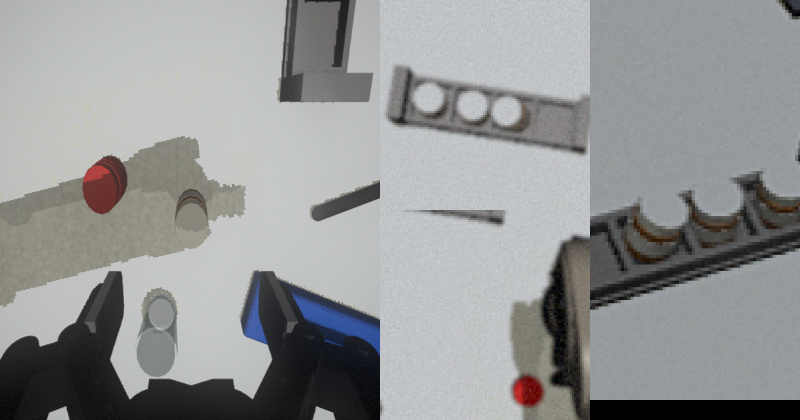

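Three jars are in the tray, at top-crop caps (430,98), (473,106) and (508,110). The third looks slightly displaced toward +y, so I measure the caps precisely.

Run:
```python
from h import *
T=np.load('top11.npz');S=np.load('scene11.npz')
t0=np.array([.6067,.0855]);ey=np.array([.172,.985]);ex=np.array([.985,-.172])
for c,n,x in((T,'top',4),(S,'scene',4)):
    g=cv2.cvtColor(c['pixels'],6);big=cv2.resize(g,None,fx=x,fy=x,interpolation=3)
    for t in(-.021,.024,.072):
        X=[*(t0+ey*t),.046];u,v=proj(c,X);r=np.hypot(*(proj(c,[X[0],X[1]+.017,X[2]])-[u,v]))
        m=np.zeros_like(big);cv2.circle(m,(int(u*x),int(v*x)),int(r*x*1.25),255,-1)
        p=big[m>0];th=(p.max()*.6+p.min()*.4)
        k=max(cv2.findContours(((big>th)&(m>0)).astype(np.uint8),0,2)[0],key=cv2.contourArea)
        (a,b),rr=cv2.minEnclosingCircle(k);M=cv2.moments(k);uv=np.array([M['m10'],M['m01']])/M['m00']/x
        P=onz(c,*uv,.046)[:2]-t0;print(n,t,'circ',np.round([a/x,b/x,rr/x,r],1),'cen',uv.round(1),'tray xy',(P@ex).round(4),(P@ey).round(4))
```

```text
top -0.021 circ [257.6 167.8   7.8   7.4] cen [257.5 167.8] tray xy 0.0003 -0.0178
top 0.024 circ [240.5 164.7   8.    7.4] cen [240.7 164.9] tray xy 0.0007 0.0213
top 0.072 circ [218.6 160.8   8.6   7.4] cen [218.9 161.2] tray xy 0.0012 0.072
scene -0.021 circ [312.5 249.7   9.    7.3] cen [313.4 248.2] tray xy -0.0036 -0.0177
scene 0.024 circ [331.5 244.    8.7   7.1] cen [331.1 244. ] tray xy -0.0018 0.0231
scene 0.072 circ [351.8 239.    8.5   6.9] cen [351.7 238.8] tray xy -0.0008 0.0721
```

Emit:
step_arm(commands=[{"tx":0,"ty":-5,"tz":-26,"rx":0,"ry":0,"rz":0,"fingers":85},{"tx":0,"ty":0,"tz":-28,"rx":0,"ry":0,"rz":0,"fingers":85},{"tx":0,"ty":0,"tz":-28,"rx":0,"ry":0,"rz":0,"fingers":85},{"tx":0,"ty":0,"tz":-24,"rx":0,"ry":0,"rz":0,"fingers":85},{"tx":0,"ty":0,"tz":0,"rx":0,"ry":0,"rz":0,"fingers":85},{"tx":0,"ty":0,"tz":0,"rx":0,"ry":0,"rz":0,"fingers":70},{"tx":0,"ty":0,"tz":0,"rx":0,"ry":0,"rz":0,"fingers":55},{"tx":0,"ty":0,"tz":0,"rx":0,"ry":0,"rz":0,"fingers":45}])

```text
time_s: 22.9
tcp_pos: [0.452, -0.0882, 0.0209]
tcp_rot: [0.765, 0.644, 0.001, 0.002]
force: [0.5, 0.9, 0.2]
opening: 0.051
gripper_force: 0.0
```

Emit:
step_arm(commands=[{"tx":0,"ty":0,"tz":0,"rx":0,"ry":0,"rz":0,"fingers":40},{"tx":0,"ty":0,"tz":0,"rx":0,"ry":0,"rz":0,"fingers":30},{"tx":0,"ty":0,"tz":0,"rx":0,"ry":0,"rz":0,"fingers":30},{"tx":0,"ty":0,"tz":0,"rx":0,"ry":0,"rz":0,"fingers":30},{"tx":0,"ty":0,"tz":0,"rx":0,"ry":0,"rz":0,"fingers":30},{"tx":0,"ty":0,"tz":0,"rx":0,"ry":0,"rz":0,"fingers":30},{"tx":0,"ty":0,"tz":0,"rx":0,"ry":0,"rz":0,"fingers":30},{"tx":0,"ty":0,"tz":0,"rx":0,"ry":0,"rz":0,"fingers":30}])

```text
time_s: 23.57
tcp_pos: [0.4514, -0.0884, 0.0208]
tcp_rot: [0.765, 0.644, 0.001, 0.001]
force: [-1.6, 0.6, 5.8]
opening: 0.0342
gripper_force: 29.5
```

Emit:
step_arm(commands=[{"tx":0,"ty":0,"tz":10,"rx":0,"ry":0,"rz":0,"fingers":30},{"tx":0,"ty":0,"tz":30,"rx":0,"ry":0,"rz":0,"fingers":30},{"tx":0,"ty":0,"tz":30,"rx":0,"ry":0,"rz":0,"fingers":30},{"tx":0,"ty":17,"tz":10,"rx":0,"ry":0,"rz":0,"fingers":30},{"tx":24,"ty":17,"tz":0,"rx":0,"ry":0,"rz":0,"fingers":30},{"tx":24,"ty":17,"tz":0,"rx":0,"ry":0,"rz":0,"fingers":30},{"tx":24,"ty":17,"tz":0,"rx":0,"ry":0,"rz":0,"fingers":30},{"tx":24,"ty":17,"tz":0,"rx":0,"ry":0,"rz":0,"fingers":30}])

```text
time_s: 24.23
tcp_pos: [0.5473, -0.0027, 0.1004]
tcp_rot: [0.765, 0.644, 0.0, 0.001]
force: [-0.3, -0.5, -0.9]
opening: 0.0341
gripper_force: 30.4
```

Emit:
step_arm(commands=[{"tx":24,"ty":18,"tz":0,"rx":0,"ry":0,"rz":0,"fingers":30},{"tx":24,"ty":0,"tz":0,"rx":0,"ry":0,"rz":0,"fingers":30},{"tx":0,"ty":0,"tz":0,"rx":0,"ry":0,"rz":0,"fingers":30},{"tx":0,"ty":0,"tz":-20,"rx":0,"ry":0,"rz":0,"fingers":30},{"tx":0,"ty":0,"tz":-20,"rx":0,"ry":0,"rz":0,"fingers":30},{"tx":0,"ty":0,"tz":0,"rx":0,"ry":0,"rz":0,"fingers":30},{"tx":0,"ty":0,"tz":0,"rx":0,"ry":0,"rz":0,"fingers":30},{"tx":0,"ty":0,"tz":0,"rx":0,"ry":0,"rz":0,"fingers":30}])

```text
time_s: 24.9
tcp_pos: [0.5946, 0.0147, 0.0605]
tcp_rot: [0.765, 0.644, 0.001, 0.0]
force: [0.0, -0.0, -0.4]
opening: 0.0341
gripper_force: 30.4
```

Now descend 34 mm to the floor (.0268).

Emit:
step_arm(commands=[{"tx":0.5,"ty":0,"tz":-10,"rx":0,"ry":0,"rz":0,"fingers":30},{"tx":0,"ty":0,"tz":-8,"rx":0,"ry":0,"rz":0,"fingers":30},{"tx":0,"ty":0,"tz":-7,"rx":0,"ry":0,"rz":0,"fingers":30},{"tx":0,"ty":0,"tz":-5,"rx":0,"ry":0,"rz":0,"fingers":30},{"tx":0,"ty":0,"tz":-3,"rx":0,"ry":0,"rz":0,"fingers":30},{"tx":0,"ty":0,"tz":0,"rx":0,"ry":0,"rz":0,"fingers":30},{"tx":0,"ty":0,"tz":0,"rx":0,"ry":0,"rz":0,"fingers":30},{"tx":0,"ty":0,"tz":0,"rx":0,"ry":0,"rz":0,"fingers":30}])

```text
time_s: 25.57
tcp_pos: [0.5939, 0.0147, 0.027]
tcp_rot: [0.765, 0.644, -0.001, -0.0]
force: [-3.9, -1.0, 5.5]
opening: 0.0344
gripper_force: 31.0
```

Emit:
step_arm(commands=[{"tx":0,"ty":0,"tz":0,"rx":0,"ry":0,"rz":0,"fingers":38},{"tx":0,"ty":0,"tz":0,"rx":0,"ry":0,"rz":0,"fingers":45},{"tx":0,"ty":0,"tz":0,"rx":0,"ry":0,"rz":0,"fingers":60},{"tx":0,"ty":0,"tz":0,"rx":0,"ry":0,"rz":0,"fingers":85},{"tx":0,"ty":0,"tz":15,"rx":0,"ry":0,"rz":0,"fingers":85},{"tx":0,"ty":0,"tz":28,"rx":0,"ry":0,"rz":0,"fingers":85},{"tx":0,"ty":0,"tz":28,"rx":0,"ry":0,"rz":0,"fingers":85},{"tx":-20,"ty":5,"tz":0,"rx":0,"ry":0,"rz":0,"fingers":85}])

```text
time_s: 26.23
tcp_pos: [0.5823, 0.0195, 0.1031]
tcp_rot: [0.766, 0.643, 0.006, 0.005]
force: [2.7, 0.8, 1.4]
opening: 0.0853
gripper_force: 0.0
```

Emit:
step_arm(commands=[{"tx":-25,"ty":0,"tz":0,"rx":0,"ry":0,"rz":0,"fingers":85},{"tx":-25,"ty":0,"tz":0,"rx":0,"ry":0,"rz":0,"fingers":85},{"tx":-25,"ty":0,"tz":0,"rx":0,"ry":0,"rz":0,"fingers":85},{"tx":-25,"ty":0,"tz":0,"rx":0,"ry":0,"rz":0,"fingers":85},{"tx":0,"ty":0,"tz":0,"rx":0,"ry":0,"rz":0,"fingers":85},{"tx":0,"ty":0,"tz":0,"rx":0,"ry":0,"rz":0,"fingers":85},{"tx":0,"ty":0,"tz":0,"rx":0,"ry":0,"rz":0,"fingers":85},{"tx":0,"ty":0,"tz":0,"rx":0,"ry":0,"rz":0,"fingers":85}])

```text
time_s: 26.9
tcp_pos: [0.4763, 0.02, 0.0976]
tcp_rot: [0.765, 0.644, 0.001, 0.0]
force: [0.9, 0.5, 0.3]
opening: 0.085
gripper_force: 0.0
```

Run:
```python
from h import *
C={n:snap(n) for n in('wrist','top','scene')}
for n in C:np.savez(n+'12.npz',**C[n])
s=env.read_state();print(s['tcp_pos'],s['time_s'])
t=lambda t,x,z:[.6067+.172*t+.985*x,.0855+.985*t-.172*x,z]
o=np.zeros((560,800,3),np.uint8)
c=C['wrist'];x0=int(proj(c,t(-.1,-.04,.0))[0]);x0=min(x0,370);print('wrist origin',x0,60,'x2')
p=cv2.resize(c['pixels'][90:370,x0:x0+200],None,fx=2,fy=2,interpolation=3);o[:560,:p.shape[1]]=p
c=C['scene'];u,v=proj(c,t(0,0,.03)).astype(int);print('scene origin',u-58,v-35,'x3.4')
p=cv2.resize(c['pixels'][v-35:v+45,u-58:u+58],None,fx=3.4,fy=3.4,interpolation=3);o[:p.shape[0],405:405+p.shape[1]]=p[:,:395]
c=C['top'];u,v=proj(c,t(0,0,.03)).astype(int);print('top origin',u-55,v-30,'x3.5')
p=cv2.convertScaleAbs(cv2.resize(c['pixels'][v-30:v+30,u-55:u+55],None,fx=3.5,fy=3.5,interpolation=3),alpha=1.5);o[300:300+p.shape[0],405:405+p.shape[1]]=p
cv2.imwrite('pics/c12.png',o)
for n in('wrist','scene'):
  for k in(-.072,-.024,-.021,-.018,.024,.072):print(n,k,'base',proj(C[n],t(k,0,.006)).round(1),'cap',proj(C[n],t(k,0,.046)).round(1))
```

```text
[0.47567699 0.02008294 0.09727954] 27.05
wrist origin 370 60 x2
scene origin 262 216 x3.4
top origin 195 137 x3.5
wrist -0.072 base [449.3 193.3] cap [480.9 210.5]
wrist -0.024 base [460.  122.5] cap [496.2 126.7]
wrist -0.021 base [460.7 117.8] cap [497.2 121. ]
wrist -0.018 base [461.4 113. ] cap [498.3 115.3]
wrist 0.024 base [472.1  42.2] cap [514.   29.1]
wrist 0.072 base [486.  -49.6] cap [535.  -85.8]
scene -0.072 base [289.7 266. ] cap [290.3 256. ]
scene -0.024 base [309.9 260.3] cap [311.3 250.2]
scene -0.021 base [311.2 259.9] cap [312.6 249.9]
scene -0.018 base [312.4 259.6] cap [313.9 249.5]
scene 0.024 base [329.7 254.7] cap [331.8 244.6]
scene 0.072 base [349.1 249.3] cap [351.8 239.1]
```

View pics/c12.png

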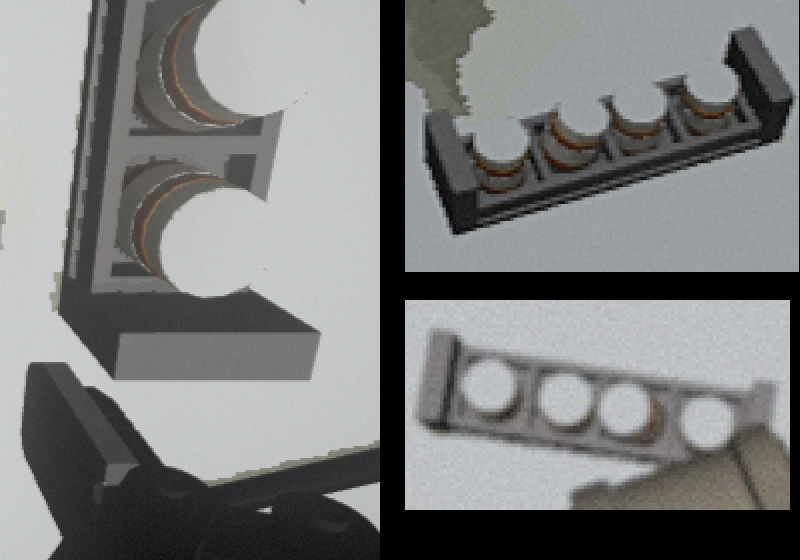

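Jar4 (left crop, cap (215,242)) sits upright. Jar3 (cap (255,55), base edge (138,85)) leans toward +y, perched on a divider. I'll regrasp it, right it by tilting the tool, and reseat it.

Emit:
step_arm(commands=[{"tx":25,"ty":9,"tz":10,"rx":0,"ry":0,"rz":0,"fingers":85},{"tx":26,"ty":9,"tz":10,"rx":0,"ry":0,"rz":0,"fingers":85},{"tx":26,"ty":10,"tz":0,"rx":0,"ry":0,"rz":0,"fingers":85},{"tx":26,"ty":10,"tz":0,"rx":0,"ry":0,"rz":0,"fingers":85},{"tx":25,"ty":10,"tz":0,"rx":0,"ry":0,"rz":0,"fingers":85},{"tx":0,"ty":0,"tz":-20,"rx":0,"ry":0,"rz":0,"fingers":85},{"tx":0,"ty":0,"tz":-20,"rx":0,"ry":0,"rz":0,"fingers":85},{"tx":0,"ty":0,"tz":0,"rx":0,"ry":0,"rz":0,"fingers":85}])

```text
time_s: 27.72
tcp_pos: [0.6002, 0.0674, 0.0726]
tcp_rot: [0.765, 0.644, -0.003, -0.002]
force: [-0.3, -0.8, -1.2]
opening: 0.0849
gripper_force: 0.0
```

Emit:
step_arm(commands=[{"tx":0,"ty":0,"tz":-20,"rx":0,"ry":0,"rz":0,"fingers":85},{"tx":0,"ty":0,"tz":-20,"rx":0,"ry":0,"rz":0,"fingers":85},{"tx":0,"ty":0,"tz":-8,"rx":0,"ry":0,"rz":0,"fingers":85},{"tx":0,"ty":0,"tz":0,"rx":0,"ry":0,"rz":0,"fingers":75},{"tx":0,"ty":0,"tz":0,"rx":0,"ry":0,"rz":0,"fingers":65},{"tx":0,"ty":0,"tz":0,"rx":0,"ry":0,"rz":0,"fingers":55},{"tx":0,"ty":0,"tz":0,"rx":0,"ry":0,"rz":0,"fingers":45},{"tx":0,"ty":0,"tz":0,"rx":0,"ry":0,"rz":0,"fingers":40}])

```text
time_s: 28.38
tcp_pos: [0.6036, 0.0681, 0.0306]
tcp_rot: [0.765, 0.644, 0.001, 0.001]
force: [-0.0, -0.6, -0.4]
opening: 0.04
gripper_force: 0.0
```

Run:
```python
from h import *
s=env.read_state();print(s['tcp_pos'],s['force'],s['opening'],s['time_s'])
C={n:snap(n) for n in('wrist','scene')}
for n in C:np.savez(n+'13.npz',**C[n])
c=C['wrist'];cv2.imwrite('pics/w13.png',c['pixels'])
g=cv2.cvtColor(c['pixels'],6);print([(y,int(g[y,278:284].mean())) for y in range(180,380,5)])
t=lambda t,x,z:[.6067+.172*t+.985*x,.0855+.985*t-.172*x,z]
for k in(-.024,-.018,-.015):print(k,[proj(c,t(k+d,0,z)).round(0).tolist() for d,z in((-.017,.046),(0,.046),(.017,.046),(-.017,.05),(.017,.05))])
```

```text
[0.60361002 0.06813085 0.03056225] [-0.01577373 -0.61011452 -0.3923502 ] 0.03997635339585334 28.3833
[(180, 224), (185, 223), (190, 224), (195, 223), (200, 204), (205, 153), (210, 154), (215, 153), (220, 152), (225, 152), (230, 152), (235, 151), (240, 150), (245, 92), (250, 105), (255, 116), (260, 157), (265, 158), (270, 157), (275, 156), (280, 156), (285, 156), (290, 155), (295, 155), (300, 155), (305, 154), (310, 154), (315, 152), (320, 152), (325, 152), (330, 151), (335, 150), (340, 86), (345, 57), (350, 134), (355, 92), (360, 93), (365, 93), (370, 163), (375, 190)]
-0.024 [[282.0, 340.0], [282.0, 306.0], [282.0, 270.0], [282.0, 347.0], [282.0, 274.0]]
-0.018 [[282.0, 329.0], [282.0, 294.0], [282.0, 256.0], [282.0, 335.0], [282.0, 261.0]]
-0.015 [[282.0, 323.0], [282.0, 287.0], [282.0, 249.0], [282.0, 328.0], [282.0, 254.0]]
```

Emit:
step_arm(commands=[{"tx":0,"ty":0,"tz":0,"rx":0,"ry":0,"rz":0,"fingers":30},{"tx":0,"ty":0,"tz":0,"rx":0,"ry":0,"rz":0,"fingers":30},{"tx":0,"ty":0,"tz":0,"rx":0,"ry":0,"rz":0,"fingers":30},{"tx":0,"ty":0,"tz":0,"rx":0,"ry":0,"rz":0,"fingers":30},{"tx":0,"ty":0,"tz":8,"rx":0,"ry":0,"rz":0,"fingers":30},{"tx":0,"ty":0,"tz":16,"rx":0,"ry":0,"rz":0,"fingers":30},{"tx":0,"ty":0,"tz":16,"rx":0,"ry":0,"rz":0,"fingers":30},{"tx":0,"ty":0,"tz":0,"rx":0,"ry":0,"rz":0,"fingers":30}])

```text
time_s: 29.15
tcp_pos: [0.6047, 0.069, 0.0723]
tcp_rot: [0.765, 0.644, 0.003, 0.001]
force: [1.2, 0.1, 0.1]
opening: 0.0343
gripper_force: 30.9
```

Run:
```python
from h import *
s=env.read_state();print(s['tcp_pos'],s['force'],s['opening'],s['time_s'])
C={n:snap(n) for n in('wrist','scene')}
for n in C:np.savez(n+'14.npz',**C[n])
g=lambda c:cv2.cvtColor(c['pixels'],6)
for nm,c in(('w6 upright',np.load('w6.npz')),('now',C['wrist'])):
    G=g(c);print(nm,[(y,int(G[y,278:284].mean())) for y in range(190,350,3)])
```

```text
[0.60467594 0.06901398 0.07229716] [1.19226892 0.09691128 0.10171154] 0.034294023630377375 29.15
w6 upright [(190, 77), (193, 77), (196, 76), (199, 76), (202, 76), (205, 76), (208, 76), (211, 77), (214, 76), (217, 75), (220, 76), (223, 75), (226, 76), (229, 52), (232, 57), (235, 93), (238, 95), (241, 94), (244, 130), (247, 59), (250, 61), (253, 115), (256, 96), (259, 97), (262, 97), (265, 153), (268, 151), (271, 152), (274, 151), (277, 151), (280, 152), (283, 150), (286, 152), (289, 151), (292, 150), (295, 150), (298, 151), (301, 150), (304, 151), (307, 150), (310, 150), (313, 149), (316, 149), (319, 150), (322, 149), (325, 149), (328, 149), (331, 148), (334, 148), (337, 85), (340, 53), (343, 52), (346, 53), (349, 52)]
now [(190, 149), (193, 148), (196, 148), (199, 147), (202, 146), (205, 145), (208, 145), (211, 144), (214, 92), (217, 77), (220, 76), (223, 76), (226, 76), (229, 76), (232, 75), (235, 75), (238, 74), (241, 76), (244, 81), (247, 65), (250, 101), (253, 83), (256, 139), (259, 152), (262, 151), (265, 152), (268, 151), (271, 151), (274, 151), (277, 151), (280, 151), (283, 151), (286, 151), (289, 151), (292, 150), (295, 151), (298, 150), (301, 150), (304, 149), (307, 149), (310, 150), (313, 148), (316, 149), (319, 149), (322, 149), (325, 148), (328, 148), (331, 148), (334, 148), (337, 178), (340, 215), (343, 215), (346, 215), (349, 214)]
```

Run:
```python
from h import *
from scipy.optimize import least_squares
def fit(f,tcp,rows,r=.0172):
    c=np.load(f);ey=np.array([.172,.985,0]);z=np.array([0,0,1.])
    def P(p):
        th,a,b=p;y=ey*np.cos(th)-z*np.sin(th);k=ey*np.sin(th)+z*np.cos(th)
        o=tcp+ey*a+z*b
        return [proj(c,o-y*r)[1],proj(c,o+y*r)[1],proj(c,o+y*.018-k*.04)[1]]-np.array(rows)
    q=least_squares(P,[.1,0,.02],x_scale=[.1,.01,.01]);print(f,q.x.round(4),q.cost)
for r in(.0172,.018):
    fit('w6.npz',np.array([.6017,.0610,.0803]),[336.3,264,228],r)
    fit('wrist14.npz',np.array([.6047,.0690,.0723]),[337,256,246],r)
```

```text
w6.npz [ 0.0047 -0.0041  0.0151] 0.0
wrist14.npz [ 0.3194 -0.0035  0.0124] 5.533385933582265e-25
w6.npz [-0.0244 -0.0064  0.0117] 2.0194839173657902e-27
wrist14.npz [ 0.2954 -0.0068  0.0071] 2.0194839173657902e-27
```

Emit:
step_arm(commands=[{"tx":0,"ty":0,"tz":10,"rx":0.1,"ry":-0.018,"rz":0,"fingers":30},{"tx":0,"ty":0,"tz":0,"rx":0.1,"ry":-0.018,"rz":0,"fingers":30},{"tx":0,"ty":0,"tz":0,"rx":0.1,"ry":-0.018,"rz":0,"fingers":30},{"tx":0,"ty":0,"tz":0,"rx":0,"ry":0,"rz":0,"fingers":30},{"tx":0,"ty":0,"tz":0,"rx":0,"ry":0,"rz":0,"fingers":30},{"tx":0,"ty":0,"tz":0,"rx":0,"ry":0,"rz":0,"fingers":30},{"tx":0,"ty":0,"tz":0,"rx":0,"ry":0,"rz":0,"fingers":30},{"tx":0,"ty":0,"tz":0,"rx":0,"ry":0,"rz":0,"fingers":30}])

```text
time_s: 29.92
tcp_pos: [0.6023, 0.0705, 0.0794]
tcp_rot: [0.755, 0.638, 0.117, -0.097]
force: [-0.3, 1.0, -0.7]
opening: 0.0344
gripper_force: 30.9
```

Run:
```python
from h import *
from scipy.spatial.transform import Rotation as Ro
s=env.read_state();print(s['tcp_pos'],s['force'],s['opening'],s['time_s'],Ro.from_quat(s['tcp_rot']).as_matrix().round(3).tolist(),s['joint_pos'].round(2) if hasattr(s['joint_pos'],'round') else s['joint_pos'])
C={n:snap(n) for n in('wrist','scene','top')}
for n in C:np.savez(n+'15.npz',**C[n])
G=cv2.cvtColor(C['wrist']['pixels'],6);print([(y,int(G[y,278:284].mean())) for y in range(200,350,3)])
```

```text
[0.60226817 0.07052843 0.07942759] [-0.27622925  0.99594663 -0.66907521] 0.03437302135228064 29.9167 [[0.159, 0.986, 0.052], [0.941, -0.167, 0.296], [0.3, 0.002, -0.954]] [ 0.56  0.66 -0.79  1.61  0.19  0.95 -0.36]
[(200, 198), (203, 197), (206, 198), (209, 198), (212, 198), (215, 198), (218, 197), (221, 197), (224, 197), (227, 186), (230, 132), (233, 119), (236, 82), (239, 82), (242, 86), (245, 101), (248, 68), (251, 92), (254, 91), (257, 197), (260, 196), (263, 196), (266, 197), (269, 196), (272, 196), (275, 196), (278, 195), (281, 195), (284, 195), (287, 194), (290, 195), (293, 179), (296, 176), (299, 133), (302, 132), (305, 131), (308, 131), (311, 131), (314, 131), (317, 130), (320, 129), (323, 129), (326, 128), (329, 128), (332, 128), (335, 128), (338, 129), (341, 130), (344, 128), (347, 129)]
```

Emit:
step_arm(commands=[{"tx":1.7,"ty":-0.8,"tz":-10,"rx":0,"ry":0,"rz":0,"fingers":30},{"tx":0,"ty":0,"tz":-10,"rx":0,"ry":0,"rz":0,"fingers":30},{"tx":0,"ty":0,"tz":-8,"rx":0,"ry":0,"rz":0,"fingers":30},{"tx":0,"ty":0,"tz":-6,"rx":0,"ry":0,"rz":0,"fingers":30},{"tx":0,"ty":0,"tz":-5,"rx":0,"ry":0,"rz":0,"fingers":30},{"tx":0,"ty":0,"tz":-3,"rx":0,"ry":0,"rz":0,"fingers":30},{"tx":0,"ty":0,"tz":0,"rx":0,"ry":0,"rz":0,"fingers":30},{"tx":0,"ty":0,"tz":0,"rx":0,"ry":0,"rz":0,"fingers":30}])

```text
time_s: 30.73
tcp_pos: [0.6044, 0.0672, 0.0372]
tcp_rot: [0.756, 0.636, 0.117, -0.097]
force: [-0.2, 0.4, -0.5]
opening: 0.0345
gripper_force: 30.9
```

Emit:
step_arm(commands=[{"tx":0,"ty":0.5,"tz":-2,"rx":0,"ry":0,"rz":0,"fingers":30},{"tx":0,"ty":0,"tz":-1,"rx":0,"ry":0,"rz":0,"fingers":30},{"tx":0,"ty":0,"tz":-1,"rx":0,"ry":0,"rz":0,"fingers":30},{"tx":0,"ty":0,"tz":-1,"rx":0,"ry":0,"rz":0,"fingers":30},{"tx":0,"ty":0,"tz":0,"rx":0,"ry":0,"rz":0,"fingers":30},{"tx":0,"ty":0,"tz":0,"rx":0,"ry":0,"rz":0,"fingers":30},{"tx":0,"ty":0,"tz":0,"rx":0,"ry":0,"rz":0,"fingers":30},{"tx":0,"ty":0,"tz":0,"rx":0,"ry":0,"rz":0,"fingers":30}])

```text
time_s: 31.4
tcp_pos: [0.6045, 0.0676, 0.0323]
tcp_rot: [0.756, 0.636, 0.117, -0.097]
force: [-0.3, -0.6, -1.5]
opening: 0.0344
gripper_force: 30.9
```

Emit:
step_arm(commands=[{"tx":0,"ty":0,"tz":-1,"rx":0,"ry":0,"rz":0,"fingers":30},{"tx":0,"ty":0,"tz":-1,"rx":0,"ry":0,"rz":0,"fingers":30},{"tx":0,"ty":0,"tz":-1,"rx":0,"ry":0,"rz":0,"fingers":30},{"tx":0,"ty":0,"tz":-1,"rx":0,"ry":0,"rz":0,"fingers":30},{"tx":0,"ty":0,"tz":0,"rx":0,"ry":0,"rz":0,"fingers":30},{"tx":0,"ty":0,"tz":0,"rx":0,"ry":0,"rz":0,"fingers":30},{"tx":0,"ty":0,"tz":0,"rx":0,"ry":0,"rz":0,"fingers":30},{"tx":0,"ty":0,"tz":0,"rx":0,"ry":0,"rz":0,"fingers":30}])

```text
time_s: 32.07
tcp_pos: [0.6045, 0.068, 0.0286]
tcp_rot: [0.756, 0.636, 0.117, -0.097]
force: [-0.9, 0.3, 3.1]
opening: 0.0346
gripper_force: 31.3
```

Contact with the floor. Release, rise and level the tool.

Emit:
step_arm(commands=[{"tx":0,"ty":0,"tz":0,"rx":0,"ry":0,"rz":0,"fingers":38},{"tx":0,"ty":0,"tz":0,"rx":0,"ry":0,"rz":0,"fingers":45},{"tx":0,"ty":0,"tz":0,"rx":0,"ry":0,"rz":0,"fingers":60},{"tx":0,"ty":0,"tz":0,"rx":0,"ry":0,"rz":0,"fingers":85},{"tx":0,"ty":0,"tz":15,"rx":0,"ry":0,"rz":0,"fingers":85},{"tx":0,"ty":0,"tz":25,"rx":0,"ry":0,"rz":0,"fingers":85},{"tx":0,"ty":0,"tz":25,"rx":-0.1,"ry":0.018,"rz":0,"fingers":85},{"tx":0,"ty":0,"tz":20,"rx":-0.1,"ry":0.018,"rz":0,"fingers":85}])

```text
time_s: 32.73
tcp_pos: [0.6054, 0.0625, 0.1143]
tcp_rot: [0.767, 0.64, 0.038, -0.03]
force: [1.4, 0.2, -0.5]
opening: 0.0848
gripper_force: 0.0
```

Emit:
step_arm(commands=[{"tx":-20,"ty":0,"tz":0,"rx":-0.1,"ry":0.018,"rz":0,"fingers":85},{"tx":-25,"ty":0,"tz":0,"rx":0,"ry":0,"rz":0,"fingers":85},{"tx":-25,"ty":0,"tz":0,"rx":0,"ry":0,"rz":0,"fingers":85},{"tx":-25,"ty":0,"tz":0,"rx":0,"ry":0,"rz":0,"fingers":85},{"tx":-25,"ty":0,"tz":0,"rx":0,"ry":0,"rz":0,"fingers":85},{"tx":0,"ty":0,"tz":0,"rx":0,"ry":0,"rz":0,"fingers":85},{"tx":0,"ty":0,"tz":0,"rx":0,"ry":0,"rz":0,"fingers":85},{"tx":0,"ty":0,"tz":0,"rx":0,"ry":0,"rz":0,"fingers":85}])

```text
time_s: 33.4
tcp_pos: [0.4854, 0.0675, 0.1136]
tcp_rot: [0.765, 0.644, 0.001, 0.001]
force: [0.3, 0.1, 0.6]
opening: 0.0852
gripper_force: 0.0
```

```bash
cat > caps.py <<'E'
from h import *
import sys
t0=np.array([.6067,.0855]);ey=np.array([.172,.985]);ex=np.array([.985,-.172])
s=env.read_state();print(s['tcp_pos'],s['tcp_rot'],s['time_s'])
for n in('top','scene'):
    c=snap(n);x=4;np.savez(n+sys.argv[1]+'.npz',**c)
    g=cv2.cvtColor(c['pixels'],6);big=cv2.resize(g,None,fx=x,fy=x,interpolation=3)
    for t in(-.072,-.023,.023,.072):
        X=[*(t0+ey*t),.046];u,v=proj(c,X);r=np.hypot(*(proj(c,[X[0],X[1]+.017,X[2]])-[u,v]))
        m=np.zeros_like(big);cv2.circle(m,(int(u*x),int(v*x)),int(r*x*1.25),255,-1)
        p=big[m>0];th=(p.max()*.6+p.min()*.4)
        k=max(cv2.findContours(((big>th)&(m>0)).astype(np.uint8),0,2)[0],key=cv2.contourArea)
        M=cv2.moments(k);uv=np.array([M['m10'],M['m01']])/M['m00']/x
        P=onz(c,*uv,.046)[:2]-t0;print(n,t,'area',cv2.contourArea(k)/x/x,uv.round(1),'tray xy',(P@ex).round(4),(P@ey).round(4))
E
python3 caps.py 16
```

```text
[0.4854313  0.06745281 0.11361166] [7.65234695e-01 6.43750685e-01 7.49261210e-04 5.96678340e-04] 33.4
top -0.072 area 169.25 [281.3 171.7] tray xy -0.0001 -0.0731
top -0.023 area 36.0 [262.5 163.8] tray xy 0.0111 -0.0276
top 0.023 area 165.6875 [240.7 164.9] tray xy 0.0006 0.0213
top 0.072 area 179.40625 [218.9 161.1] tray xy 0.0014 0.0719
scene -0.072 area 218.90625 [289.9 255.3] tray xy -0.002 -0.0721
scene -0.023 area 209.625 [312.1 249.3] tray xy -0.0018 -0.0214
scene 0.023 area 200.6875 [330.8 244. ] tray xy -0.002 0.0226
scene 0.072 area 187.875 [351.7 238.7] tray xy -0.0008 0.0722
```

Emit:
step_arm(commands=[{"tx":0,"ty":10,"tz":30,"rx":0,"ry":0,"rz":-0.1,"fingers":85},{"tx":0,"ty":24,"tz":30,"rx":0,"ry":0,"rz":-0.1,"fingers":85},{"tx":0,"ty":24,"tz":30,"rx":0,"ry":0,"rz":-0.1,"fingers":85},{"tx":0,"ty":24,"tz":30,"rx":0,"ry":0,"rz":-0.1,"fingers":85},{"tx":0,"ty":24,"tz":30,"rx":0,"ry":0,"rz":-0.1,"fingers":85},{"tx":0,"ty":24,"tz":0,"rx":0,"ry":0,"rz":-0.1,"fingers":85},{"tx":0,"ty":24,"tz":0,"rx":0,"ry":0,"rz":-0.1,"fingers":85},{"tx":0,"ty":24,"tz":0,"rx":0,"ry":0,"rz":-0.1,"fingers":85}])

```text
time_s: 34.17
tcp_pos: [0.4857, 0.2472, 0.2641]
tcp_rot: [0.956, 0.292, 0.001, -0.0]
force: [1.1, 0.8, -0.3]
opening: 0.0851
gripper_force: 0.0
```

Emit:
step_arm(commands=[{"tx":1,"ty":24,"tz":0,"rx":0,"ry":0,"rz":-0.1,"fingers":85},{"tx":1,"ty":24,"tz":0,"rx":0,"ry":0,"rz":-0.1,"fingers":85},{"tx":1,"ty":24,"tz":0,"rx":0,"ry":0,"rz":-0.1,"fingers":85},{"tx":1,"ty":24,"tz":0,"rx":0,"ry":0,"rz":-0.1,"fingers":85},{"tx":1,"ty":24,"tz":0,"rx":0,"ry":0,"rz":-0.1,"fingers":85},{"tx":0,"ty":24,"tz":0,"rx":0,"ry":0,"rz":-0.1,"fingers":85},{"tx":0,"ty":0,"tz":0,"rx":0,"ry":0,"rz":-0.07,"fingers":85},{"tx":0,"ty":0,"tz":0,"rx":0,"ry":0,"rz":0,"fingers":85}])

```text
time_s: 34.83
tcp_pos: [0.489, 0.3921, 0.2624]
tcp_rot: [0.999, -0.034, -0.001, -0.0]
force: [0.7, -1.0, -0.7]
opening: 0.0851
gripper_force: 0.0
```

```bash
python3 caps.py 17
```

```text
[0.48897951 0.39209539 0.26240504] [ 9.99405951e-01 -3.44541920e-02 -6.56047728e-04 -4.73366650e-04] 34.8333
top -0.072 area 165.25 [281.2 171.8] tray xy -0.0003 -0.073
top -0.023 area 175.84375 [259.  167.6] tray xy 0.0012 -0.0211
top 0.023 area 170.65625 [240.8 165. ] tray xy 0.0006 0.0211
top 0.072 area 180.875 [218.9 161.1] tray xy 0.0015 0.0721
scene -0.072 area 218.90625 [289.9 255.3] tray xy -0.002 -0.0721
scene -0.023 area 207.65625 [312.1 249.2] tray xy -0.002 -0.0214
scene 0.023 area 199.46875 [330.8 244.1] tray xy -0.0019 0.0225
scene 0.072 area 189.09375 [351.7 238.7] tray xy -0.0009 0.0721
```

All four are seated. Second squeeze.

Emit:
step_arm(commands=[{"tx":1,"ty":-1,"tz":-25,"rx":0,"ry":0,"rz":0,"fingers":85},{"tx":0,"ty":0,"tz":-28,"rx":0,"ry":0,"rz":0,"fingers":85},{"tx":0,"ty":0,"tz":-28,"rx":0,"ry":0,"rz":0,"fingers":85},{"tx":0,"ty":0,"tz":-28,"rx":0,"ry":0,"rz":0,"fingers":85},{"tx":0,"ty":0,"tz":-28,"rx":0,"ry":0,"rz":0,"fingers":85},{"tx":0,"ty":0,"tz":-18,"rx":0,"ry":0,"rz":0,"fingers":85},{"tx":0,"ty":0,"tz":0,"rx":0,"ry":0,"rz":0,"fingers":85},{"tx":0,"ty":0,"tz":0,"rx":0,"ry":0,"rz":0,"fingers":80}])

```text
time_s: 35.6
tcp_pos: [0.4909, 0.3869, 0.1075]
tcp_rot: [0.999, -0.036, -0.001, 0.001]
force: [1.2, 0.8, 0.6]
opening: 0.0798
gripper_force: 0.0
```

Emit:
step_arm(commands=[{"tx":0,"ty":0,"tz":0,"rx":0,"ry":0,"rz":0,"fingers":60},{"tx":0,"ty":0,"tz":0,"rx":0,"ry":0,"rz":0,"fingers":50},{"tx":0,"ty":0,"tz":0,"rx":0,"ry":0,"rz":0,"fingers":44},{"tx":0,"ty":0,"tz":0,"rx":0,"ry":0,"rz":0,"fingers":38},{"tx":0,"ty":0,"tz":0,"rx":0,"ry":0,"rz":0,"fingers":36},{"tx":0,"ty":0,"tz":0,"rx":0,"ry":0,"rz":0,"fingers":36},{"tx":0,"ty":0,"tz":0,"rx":0,"ry":0,"rz":0,"fingers":36},{"tx":0,"ty":0,"tz":0,"rx":0,"ry":0,"rz":0,"fingers":36}])

```text
time_s: 36.27
tcp_pos: [0.4927, 0.3923, 0.1118]
tcp_rot: [0.999, -0.034, 0.004, -0.004]
force: [2.4, 4.3, 7.6]
opening: 0.0389
gripper_force: 31.9
```

Emit:
step_arm(commands=[{"tx":0,"ty":0,"tz":0,"rx":0,"ry":0,"rz":0,"fingers":36},{"tx":0,"ty":0,"tz":0,"rx":0,"ry":0,"rz":0,"fingers":36},{"tx":0,"ty":0,"tz":0,"rx":0,"ry":0,"rz":0,"fingers":36},{"tx":0,"ty":0,"tz":0,"rx":0,"ry":0,"rz":0,"fingers":36},{"tx":0,"ty":0,"tz":0,"rx":0,"ry":0,"rz":0,"fingers":36},{"tx":0,"ty":0,"tz":0,"rx":0,"ry":0,"rz":0,"fingers":36},{"tx":0,"ty":0,"tz":0,"rx":0,"ry":0,"rz":0,"fingers":36},{"tx":0,"ty":0,"tz":0,"rx":0,"ry":0,"rz":0,"fingers":36}])

```text
time_s: 36.93
tcp_pos: [0.4927, 0.3923, 0.1118]
tcp_rot: [0.999, -0.034, 0.004, -0.004]
force: [2.7, 4.7, 6.4]
opening: 0.0388
gripper_force: 31.9
```

Emit:
step_arm(commands=[{"tx":0,"ty":0,"tz":0,"rx":0,"ry":0,"rz":0,"fingers":85},{"tx":0,"ty":0,"tz":0,"rx":0,"ry":0,"rz":0,"fingers":85},{"tx":0,"ty":0,"tz":0,"rx":0,"ry":0,"rz":0,"fingers":85},{"tx":0,"ty":0,"tz":0,"rx":0,"ry":0,"rz":0,"fingers":85},{"tx":0,"ty":0,"tz":25,"rx":0,"ry":0,"rz":0,"fingers":85},{"tx":0,"ty":0,"tz":30,"rx":0,"ry":0,"rz":0,"fingers":85},{"tx":0,"ty":0,"tz":30,"rx":0,"ry":0,"rz":0,"fingers":85},{"tx":0,"ty":0,"tz":30,"rx":0,"ry":0,"rz":0,"fingers":85}])

```text
time_s: 37.6
tcp_pos: [0.4898, 0.389, 0.224]
tcp_rot: [0.999, -0.035, -0.001, -0.0]
force: [0.7, 0.1, -0.0]
opening: 0.0849
gripper_force: 0.0
```

Emit:
step_arm(commands=[{"tx":-1,"ty":-34,"tz":2,"rx":0,"ry":0,"rz":0,"fingers":85},{"tx":-1,"ty":-34,"tz":2,"rx":0,"ry":0,"rz":0,"fingers":85},{"tx":-1,"ty":-34,"tz":2,"rx":0,"ry":0,"rz":0,"fingers":85},{"tx":-1,"ty":-34,"tz":2,"rx":0,"ry":0,"rz":0,"fingers":85},{"tx":-1,"ty":-34,"tz":2,"rx":0,"ry":0,"rz":0,"fingers":85},{"tx":-1,"ty":-34,"tz":2,"rx":0,"ry":0,"rz":0,"fingers":85},{"tx":-1,"ty":-34,"tz":2,"rx":0,"ry":0,"rz":0,"fingers":85},{"tx":-1,"ty":-34,"tz":2,"rx":0,"ry":0,"rz":0,"fingers":85}])

```text
time_s: 38.27
tcp_pos: [0.482, 0.1156, 0.2392]
tcp_rot: [0.999, -0.035, 0.0, -0.0]
force: [0.4, -0.1, 0.5]
opening: 0.0849
gripper_force: 0.0
```

Emit:
step_arm(commands=[{"tx":-1,"ty":-34,"tz":2,"rx":0,"ry":0,"rz":0,"fingers":85},{"tx":-1,"ty":-34,"tz":2,"rx":0,"ry":0,"rz":0,"fingers":85},{"tx":-1,"ty":-34,"tz":2,"rx":0,"ry":0,"rz":0,"fingers":85},{"tx":-1,"ty":-34,"tz":2,"rx":0,"ry":0,"rz":0,"fingers":85},{"tx":-1,"ty":-34,"tz":2,"rx":0,"ry":0,"rz":0,"fingers":85},{"tx":-1,"ty":-34,"tz":2,"rx":0,"ry":0,"rz":0,"fingers":85},{"tx":-1,"ty":-34,"tz":2,"rx":0,"ry":0,"rz":0,"fingers":85},{"tx":-1,"ty":-34,"tz":2,"rx":0,"ry":0,"rz":0,"fingers":85}])

```text
time_s: 38.93
tcp_pos: [0.4743, -0.1564, 0.2553]
tcp_rot: [0.999, -0.035, 0.0, -0.0]
force: [0.7, 0.3, 0.1]
opening: 0.0849
gripper_force: 0.0
```

Emit:
step_arm(commands=[{"tx":-2,"ty":-35,"tz":2,"rx":0,"ry":0,"rz":0,"fingers":85},{"tx":-2,"ty":-35,"tz":2,"rx":0,"ry":0,"rz":0,"fingers":85},{"tx":-2,"ty":-35,"tz":2,"rx":0,"ry":0,"rz":0,"fingers":85},{"tx":-2,"ty":-35,"tz":2,"rx":0,"ry":0,"rz":0,"fingers":85},{"tx":-2,"ty":-35,"tz":2,"rx":0,"ry":0,"rz":0,"fingers":85},{"tx":-1,"ty":-30,"tz":2,"rx":0,"ry":0,"rz":0,"fingers":85},{"tx":0,"ty":0,"tz":0,"rx":0,"ry":0,"rz":0,"fingers":85},{"tx":0,"ty":0,"tz":0,"rx":0,"ry":0,"rz":0,"fingers":85}])

```text
time_s: 39.6
tcp_pos: [0.4626, -0.3624, 0.2663]
tcp_rot: [0.999, -0.037, -0.0, -0.0]
force: [1.6, 0.8, 0.2]
opening: 0.0849
gripper_force: 0.0
```

```bash
cat > sheet.py <<'E'
from h import *
import sys
def quad(c,lo,hi,z,n):
    m=cv2.inRange(cv2.cvtColor(c['pixels'],cv2.COLOR_BGR2HSV),lo,hi);m=cv2.morphologyEx(m,2,np.ones((3,3)))
    k=max(cv2.findContours(m,0,2)[0],key=cv2.contourArea);b=cv2.boxPoints(cv2.minAreaRect(k))
    W=np.array([onz(c,*p,z)[:2] for p in k[:,0]],np.float32);r=cv2.minAreaRect(W)
    print(n,'area',cv2.contourArea(k),'px bbox',cv2.boundingRect(k),'world rect',np.round(r[0],4),np.round(r[1],4),round(r[2],2))
    return k
if __name__=='__main__':
    s=env.read_state();print(s['tcp_pos'],s['tcp_rot'],s['time_s'],s['joint_pos'])
    c=snap('wrist','w18.png');np.savez('w18.npz',**c)
    quad(c,(5,60,50),(22,255,255),.036,'wrist sheet');quad(c,(100,100,40),(130,255,255),.022,'wrist pack')
    T=np.load('top0.npz');quad(T,(5,60,50),(22,255,255),.036,'top0 sheet');quad(T,(100,100,40),(130,255,255),.022,'top0 pack')
E
python3 sheet.py
```

```text
[ 0.46264164 -0.3624023   0.26631736] [ 9.99297635e-01 -3.74713088e-02 -3.05356676e-04 -2.11370113e-04] 39.6 [ 0.75124264  0.38327099 -0.16827218  1.3301069   0.0632255   1.43413665
 -1.05945393]
wrist sheet area 11040.0 px bbox (252, 60, 60, 208) world rect [ 0.4639 -0.3617] [0.0591 0.2284] 84.94
wrist pack area 8112.0 px bbox (92, 0, 94, 152) world rect [ 0.58   -0.2188] [0.0582 0.1634] 63.56
top0 sheet area 2466.5 px bbox (428, 177, 31, 100) world rect [ 0.4648 -0.3582] [0.0611 0.2285] 84.81
top0 pack area 1718.5 px bbox (354, 134, 52, 79) world rect [ 0.5924 -0.2184] [0.054  0.1883] 64.01
```

Emit:
step_arm(commands=[{"tx":1.5,"ty":2,"tz":-20,"rx":0,"ry":0,"rz":-0.013,"fingers":85},{"tx":0,"ty":0,"tz":-27,"rx":0,"ry":0,"rz":0,"fingers":85},{"tx":0,"ty":0,"tz":-27,"rx":0,"ry":0,"rz":0,"fingers":85},{"tx":0,"ty":0,"tz":-27,"rx":0,"ry":0,"rz":0,"fingers":85},{"tx":0,"ty":0,"tz":-27,"rx":0,"ry":0,"rz":0,"fingers":85},{"tx":0,"ty":0,"tz":-27,"rx":0,"ry":0,"rz":0,"fingers":85},{"tx":0,"ty":0,"tz":-20,"rx":0,"ry":0,"rz":0,"fingers":85},{"tx":0,"ty":0,"tz":0,"rx":0,"ry":0,"rz":0,"fingers":85}], grip_force=30)

```text
time_s: 40.32
tcp_pos: [0.4626, -0.3534, 0.0874]
tcp_rot: [0.999, -0.04, -0.004, -0.004]
force: [-1.0, 0.2, -0.1]
opening: 0.0851
gripper_force: 0.0
```

```bash
python3 sheet.py | head -2
```

```text
[ 0.46264505 -0.35335405  0.08742875] [ 0.99918318 -0.04005626 -0.00389141 -0.00364943] 40.3167 [ 0.74098051  0.50568411 -0.16451308  1.60258078  0.0891092   1.0512783
 -1.0993277 ]
```

Emit:
step_arm(commands=[{"tx":0,"ty":0,"tz":-20,"rx":0,"ry":0,"rz":0,"fingers":85},{"tx":0,"ty":0,"tz":0,"rx":0,"ry":0,"rz":0,"fingers":85},{"tx":0,"ty":0,"tz":0,"rx":0,"ry":0,"rz":0,"fingers":85},{"tx":0,"ty":0,"tz":0,"rx":0,"ry":0,"rz":0,"fingers":85},{"tx":0,"ty":0,"tz":0,"rx":0,"ry":0,"rz":0,"fingers":85},{"tx":0,"ty":0,"tz":0,"rx":0,"ry":0,"rz":0,"fingers":85},{"tx":0,"ty":0,"tz":0,"rx":0,"ry":0,"rz":0,"fingers":85},{"tx":0,"ty":0,"tz":0,"rx":0,"ry":0,"rz":0,"fingers":85}])

```text
time_s: 41.03
tcp_pos: [0.4651, -0.3586, 0.0728]
tcp_rot: [0.999, -0.042, 0.0, 0.0]
force: [-0.1, -0.5, 0.1]
opening: 0.0849
gripper_force: 0.0
```

```bash
python3 sheet.py
```

```text
[ 0.4651001  -0.35860539  0.07276926] [ 9.99119801e-01 -4.19457032e-02  3.33027471e-04  2.66362035e-04] 41.0333 [ 0.74149947  0.52337801 -0.16042034  1.61429597  0.09449215  1.01065924
 -1.10269949]
wrist sheet area 39605.5 px bbox (225, 17, 127, 368) world rect [ 0.4727 -0.3624] [0.0593 0.2112] 84.84
wrist pack area 8780.0 px bbox (0, 0, 67, 204) world rect [ 0.5512 -0.2258] [0.0307 0.1153] 64.71
top0 sheet area 2466.5 px bbox (428, 177, 31, 100) world rect [ 0.4648 -0.3582] [0.0611 0.2285] 84.81
top0 pack area 1718.5 px bbox (354, 134, 52, 79) world rect [ 0.5924 -0.2184] [0.054  0.1883] 64.01
```

Emit:
step_arm(commands=[{"tx":-1.4,"ty":-3,"tz":-15,"rx":0,"ry":0,"rz":0,"fingers":85},{"tx":0,"ty":0,"tz":-20,"rx":0,"ry":0,"rz":0,"fingers":85},{"tx":0,"ty":0,"tz":-15,"rx":0,"ry":0,"rz":0,"fingers":85},{"tx":0,"ty":0,"tz":-11,"rx":0,"ry":0,"rz":0,"fingers":85},{"tx":0,"ty":0,"tz":0,"rx":0,"ry":0,"rz":0,"fingers":85},{"tx":0,"ty":0,"tz":0,"rx":0,"ry":0,"rz":0,"fingers":85},{"tx":0,"ty":0,"tz":0,"rx":0,"ry":0,"rz":0,"fingers":72},{"tx":0,"ty":0,"tz":0,"rx":0,"ry":0,"rz":0,"fingers":66}])

```text
time_s: 41.75
tcp_pos: [0.4645, -0.362, 0.0125]
tcp_rot: [0.999, -0.042, 0.001, 0.001]
force: [-0.5, -0.3, 0.4]
opening: 0.0662
gripper_force: 0.0
```

Emit:
step_arm(commands=[{"tx":0,"ty":0,"tz":0,"rx":0,"ry":0,"rz":0,"fingers":62},{"tx":0,"ty":0,"tz":0,"rx":0,"ry":0,"rz":0,"fingers":55},{"tx":0,"ty":0,"tz":0,"rx":0,"ry":0,"rz":0,"fingers":55},{"tx":0,"ty":0,"tz":0,"rx":0,"ry":0,"rz":0,"fingers":55},{"tx":0,"ty":0,"tz":0,"rx":0,"ry":0,"rz":0,"fingers":55},{"tx":0,"ty":0,"tz":0,"rx":0,"ry":0,"rz":0,"fingers":55},{"tx":0,"ty":0,"tz":0,"rx":0,"ry":0,"rz":0,"fingers":55},{"tx":0,"ty":0,"tz":0,"rx":0,"ry":0,"rz":0,"fingers":55}])

```text
time_s: 42.42
tcp_pos: [0.4642, -0.3619, 0.0125]
tcp_rot: [0.999, -0.042, 0.001, 0.001]
force: [-1.3, 0.9, 7.0]
opening: 0.0593
gripper_force: 32.1
```

Emit:
step_arm(commands=[{"tx":0,"ty":0,"tz":8,"rx":0,"ry":0,"rz":0,"fingers":55},{"tx":0,"ty":0,"tz":20,"rx":0,"ry":0,"rz":0,"fingers":55},{"tx":0,"ty":0,"tz":25,"rx":0,"ry":0,"rz":0,"fingers":55},{"tx":0,"ty":0,"tz":25,"rx":0,"ry":0,"rz":0,"fingers":55},{"tx":0,"ty":0,"tz":25,"rx":0,"ry":0,"rz":0,"fingers":55},{"tx":0,"ty":0,"tz":25,"rx":0,"ry":0,"rz":0,"fingers":55},{"tx":0,"ty":0,"tz":17,"rx":0,"ry":0,"rz":0,"fingers":55},{"tx":0,"ty":0,"tz":0,"rx":0,"ry":0,"rz":0,"fingers":55}])

```text
time_s: 43.08
tcp_pos: [0.4658, -0.363, 0.161]
tcp_rot: [0.999, -0.042, 0.004, 0.003]
force: [0.7, -0.7, 0.7]
opening: 0.0594
gripper_force: 32.7
```

Emit:
step_arm(commands=[{"tx":7,"ty":22,"tz":0,"rx":0,"ry":0,"rz":0.05,"fingers":55},{"tx":7,"ty":22,"tz":0,"rx":0,"ry":0,"rz":0.075,"fingers":55},{"tx":7,"ty":22,"tz":0,"rx":0,"ry":0,"rz":0.075,"fingers":55},{"tx":7,"ty":22,"tz":0,"rx":0,"ry":0,"rz":0.075,"fingers":55},{"tx":7,"ty":22,"tz":0,"rx":0,"ry":0,"rz":0.075,"fingers":55},{"tx":7,"ty":22,"tz":0,"rx":0,"ry":0,"rz":0.075,"fingers":55},{"tx":7,"ty":22,"tz":0,"rx":0,"ry":0,"rz":0.075,"fingers":55},{"tx":7,"ty":22,"tz":0,"rx":0,"ry":0,"rz":0.075,"fingers":55}])

```text
time_s: 43.75
tcp_pos: [0.5184, -0.1833, 0.1545]
tcp_rot: [0.969, 0.246, -0.001, -0.001]
force: [0.3, 0.2, -0.4]
opening: 0.0593
gripper_force: 32.7
```

Emit:
step_arm(commands=[{"tx":7,"ty":22,"tz":0,"rx":0,"ry":0,"rz":0.075,"fingers":55},{"tx":7,"ty":22,"tz":0,"rx":0,"ry":0,"rz":0.075,"fingers":55},{"tx":7,"ty":22,"tz":0,"rx":0,"ry":0,"rz":0.075,"fingers":55},{"tx":7,"ty":22,"tz":0,"rx":0,"ry":0,"rz":0.075,"fingers":55},{"tx":7,"ty":22,"tz":0,"rx":0,"ry":0,"rz":0.075,"fingers":55},{"tx":7,"ty":22,"tz":0,"rx":0,"ry":0,"rz":0.075,"fingers":55},{"tx":7,"ty":22,"tz":0,"rx":0,"ry":0,"rz":0.075,"fingers":55},{"tx":7,"ty":22,"tz":0,"rx":0,"ry":0,"rz":0.075,"fingers":55}])

```text
time_s: 44.42
tcp_pos: [0.5742, -0.0077, 0.1544]
tcp_rot: [0.853, 0.521, -0.001, -0.001]
force: [0.2, 0.4, -0.0]
opening: 0.0593
gripper_force: 32.7
```

Emit:
step_arm(commands=[{"tx":7,"ty":22,"tz":0,"rx":0,"ry":0,"rz":0.075,"fingers":55},{"tx":7,"ty":22,"tz":0,"rx":0,"ry":0,"rz":0.075,"fingers":55},{"tx":7,"ty":22,"tz":0,"rx":0,"ry":0,"rz":0.075,"fingers":55},{"tx":7,"ty":22,"tz":0,"rx":0,"ry":0,"rz":0.075,"fingers":55},{"tx":3,"ty":8,"tz":0,"rx":0,"ry":0,"rz":0.011,"fingers":55},{"tx":0,"ty":0,"tz":0,"rx":0,"ry":0,"rz":0,"fingers":55},{"tx":0,"ty":0,"tz":0,"rx":0,"ry":0,"rz":0,"fingers":55},{"tx":0,"ty":0,"tz":0,"rx":0,"ry":0,"rz":0,"fingers":55}])

```text
time_s: 45.08
tcp_pos: [0.606, 0.0841, 0.1555]
tcp_rot: [0.765, 0.644, -0.001, 0.001]
force: [-0.3, 0.2, -0.3]
opening: 0.0592
gripper_force: 32.7
```

```bash
cat > sh2.py <<'E'
from h import *
from sheet import quad
from scipy.spatial.transform import Rotation as Ro
s=env.read_state();p=s['tcp_pos'];M=Ro.from_quat(s['tcp_rot']).as_matrix();print(p,s['tcp_rot'],'a',np.arctan2(M[1,0],M[0,0]),s['time_s'],s['force'],s['opening'])
z=p[2]+.036-.0125
C={n:snap(n) for n in('wrist','top','scene')}
for n in C:
    try: quad(C[n],(5,60,50),(22,255,255),z,n)
    except Exception as e: print(n,e)
E
python3 sh2.py
```

```text
[0.60603751 0.08405137 0.15547159] [ 7.65154167e-01  6.43845415e-01 -1.38254336e-03  5.20562584e-04] a 1.3990299440947562 45.0833 [-0.30671566  0.15825321 -0.26004245] 0.05918096934618252
wrist area 63138.5 px bbox (186, 0, 194, 390) world rect [0.6114 0.1152] [0.1471 0.0592] 80.15
top area 813.5 px bbox (45, 55, 42, 33) world rect [0.7833 0.4412] [0.0631 0.0857] 27.07
scene area 1834.5 px bbox (259, 343, 56, 56) world rect [ 0.8291 -0.1304] [0.0784 0.0722] 56.34
```

Emit:
step_arm(commands=[{"tx":0.5,"ty":1.5,"tz":-25,"rx":0,"ry":0,"rz":0,"fingers":55},{"tx":0,"ty":0,"tz":-25,"rx":0,"ry":0,"rz":0,"fingers":55},{"tx":0,"ty":0,"tz":-25,"rx":0,"ry":0,"rz":0,"fingers":55},{"tx":0,"ty":0,"tz":-20,"rx":0,"ry":0,"rz":0,"fingers":55},{"tx":0,"ty":0,"tz":-10,"rx":0,"ry":0,"rz":0,"fingers":55},{"tx":0,"ty":0,"tz":0,"rx":0,"ry":0,"rz":0,"fingers":55},{"tx":0,"ty":0,"tz":0,"rx":0,"ry":0,"rz":0,"fingers":55},{"tx":0,"ty":0,"tz":0,"rx":0,"ry":0,"rz":0,"fingers":55}])

```text
time_s: 45.9
tcp_pos: [0.6083, 0.0883, 0.053]
tcp_rot: [0.764, 0.645, 0.001, 0.001]
force: [0.2, 1.1, -0.1]
opening: 0.0589
gripper_force: 32.6
```

```bash
python3 sh2.py
```

```text
[0.60834325 0.08828323 0.05295211] [0.7643055  0.64485231 0.0013979  0.00079897] a 1.4016639380975682 45.9 [ 0.18368165  1.09192214 -0.09969493] 0.05893493374690261
wrist area 63167.5 px bbox (186, 0, 194, 390) world rect [0.6135 0.1195] [0.147  0.0592] 80.24
top area 822.0 px bbox (44, 55, 43, 33) world rect [0.8236 0.4889] [0.07   0.0963] 24.86
scene area 1844.0 px bbox (259, 343, 56, 56) world rect [ 0.8022 -0.1122] [0.0926 0.0857] 56.34
```

Emit:
step_arm(commands=[{"tx":-1.5,"ty":-2.8,"tz":-6,"rx":0,"ry":0,"rz":0,"fingers":55},{"tx":0,"ty":0,"tz":-5,"rx":0,"ry":0,"rz":0,"fingers":55},{"tx":0,"ty":0,"tz":-3,"rx":0,"ry":0,"rz":0,"fingers":55},{"tx":0,"ty":0,"tz":-2,"rx":0,"ry":0,"rz":0,"fingers":55},{"tx":0,"ty":0,"tz":-1.5,"rx":0,"ry":0,"rz":0,"fingers":55},{"tx":0,"ty":0,"tz":0,"rx":0,"ry":0,"rz":0,"fingers":55},{"tx":0,"ty":0,"tz":0,"rx":0,"ry":0,"rz":0,"fingers":55},{"tx":0,"ty":0,"tz":0,"rx":0,"ry":0,"rz":0,"fingers":55}])

```text
time_s: 46.72
tcp_pos: [0.6048, 0.0849, 0.0346]
tcp_rot: [0.764, 0.645, -0.001, 0.0]
force: [-2.2, -2.0, 6.9]
opening: 0.0591
gripper_force: 33.3
```

Emit:
step_arm(commands=[{"tx":0,"ty":0,"tz":0,"rx":0,"ry":0,"rz":0,"fingers":62},{"tx":0,"ty":0,"tz":0,"rx":0,"ry":0,"rz":0,"fingers":70},{"tx":0,"ty":0,"tz":0,"rx":0,"ry":0,"rz":0,"fingers":85},{"tx":0,"ty":0,"tz":0,"rx":0,"ry":0,"rz":0,"fingers":85},{"tx":0,"ty":0,"tz":0,"rx":0,"ry":0,"rz":0,"fingers":85},{"tx":0,"ty":0,"tz":15,"rx":0,"ry":0,"rz":0,"fingers":85},{"tx":0,"ty":0,"tz":25,"rx":0,"ry":0,"rz":0,"fingers":85},{"tx":0,"ty":0,"tz":25,"rx":0,"ry":0,"rz":0,"fingers":85}])

```text
time_s: 47.38
tcp_pos: [0.6044, 0.0851, 0.0982]
tcp_rot: [0.764, 0.645, -0.001, -0.001]
force: [0.1, 0.3, -0.3]
opening: 0.0848
gripper_force: 0.0
```

Emit:
step_arm(commands=[{"tx":0,"ty":0,"tz":25,"rx":0,"ry":0,"rz":0,"fingers":85},{"tx":0,"ty":0,"tz":25,"rx":0,"ry":0,"rz":0,"fingers":85},{"tx":0,"ty":0,"tz":25,"rx":0,"ry":0,"rz":0,"fingers":85},{"tx":0,"ty":0,"tz":25,"rx":0,"ry":0,"rz":-0.1,"fingers":85},{"tx":-1,"ty":-15,"tz":0,"rx":0,"ry":0,"rz":-0.1,"fingers":85},{"tx":-1,"ty":-15,"tz":0,"rx":0,"ry":0,"rz":-0.1,"fingers":85},{"tx":-1,"ty":-15,"tz":0,"rx":0,"ry":0,"rz":-0.1,"fingers":85},{"tx":-1,"ty":-15,"tz":0,"rx":0,"ry":0,"rz":-0.1,"fingers":85}])

```text
time_s: 48.05
tcp_pos: [0.6014, 0.0248, 0.1988]
tcp_rot: [0.901, 0.434, 0.0, 0.0]
force: [0.3, -0.3, -1.1]
opening: 0.085
gripper_force: 0.0
```

Emit:
step_arm(commands=[{"tx":-1,"ty":-20,"tz":0,"rx":0,"ry":0,"rz":-0.1,"fingers":85},{"tx":-1,"ty":-20,"tz":0,"rx":0,"ry":0,"rz":-0.1,"fingers":85},{"tx":-1,"ty":-20,"tz":0,"rx":0,"ry":0,"rz":-0.1,"fingers":85},{"tx":-1,"ty":-20,"tz":0,"rx":0,"ry":0,"rz":-0.1,"fingers":85},{"tx":-1,"ty":-20,"tz":0,"rx":0,"ry":0,"rz":-0.1,"fingers":85},{"tx":-1,"ty":-20,"tz":0,"rx":0,"ry":0,"rz":-0.1,"fingers":85},{"tx":-1,"ty":-20,"tz":0,"rx":0,"ry":0,"rz":-0.1,"fingers":85},{"tx":-1,"ty":-20,"tz":0,"rx":0,"ry":0,"rz":-0.1,"fingers":85}])

```text
time_s: 48.72
tcp_pos: [0.5933, -0.1355, 0.1986]
tcp_rot: [0.999, 0.049, -0.0, -0.0]
force: [-0.0, 0.6, 0.3]
opening: 0.0853
gripper_force: 0.0
```

Emit:
step_arm(commands=[{"tx":-1,"ty":-20,"tz":0,"rx":0,"ry":0,"rz":-0.1,"fingers":85},{"tx":-1,"ty":-20,"tz":0,"rx":0,"ry":0,"rz":-0.1,"fingers":85},{"tx":-1,"ty":-20,"tz":0,"rx":0,"ry":0,"rz":-0.1,"fingers":85},{"tx":-1,"ty":-20,"tz":0,"rx":0,"ry":0,"rz":-0.1,"fingers":85},{"tx":0,"ty":-4,"tz":0,"rx":0,"ry":0,"rz":-0.1,"fingers":85},{"tx":0,"ty":0,"tz":0,"rx":0,"ry":0,"rz":-0.055,"fingers":85},{"tx":0,"ty":0,"tz":0,"rx":0,"ry":0,"rz":0,"fingers":85},{"tx":0,"ty":0,"tz":0,"rx":0,"ry":0,"rz":0,"fingers":85}])

```text
time_s: 49.38
tcp_pos: [0.5896, -0.2182, 0.1985]
tcp_rot: [0.975, -0.223, -0.0, -0.0]
force: [0.5, 0.8, -0.2]
opening: 0.0852
gripper_force: 0.0
```

```bash
cat > pk.py <<'E'
from h import *
from sheet import quad
from scipy.spatial.transform import Rotation as Ro
s=env.read_state();p=s['tcp_pos'];M=Ro.from_quat(s['tcp_rot']).as_matrix();print(p,'a',np.arctan2(M[1,0],M[0,0]),s['time_s'],s['force'],s['opening'],np.round(s['joint_pos'],2))
C={n:snap(n) for n in('wrist','top','scene')}
for n in C: np.savez(n+'20.npz',**C[n])
cv2.imwrite('pics/w20.png',C['wrist']['pixels'])
c=C['wrist']
quad(c,(100,100,40),(130,255,255),.022,'wrist pack')
hsv=cv2.cvtColor(c['pixels'],cv2.COLOR_BGR2HSV);m=cv2.inRange(hsv,(100,100,40),(130,255,255));print('V levels',np.bincount(hsv[...,2][m>0]//10))
def near(n,z):
    c=C[n];m=cv2.inRange(cv2.cvtColor(c['pixels'],cv2.COLOR_BGR2HSV),(5,60,50),(22,255,255))
    for k in cv2.findContours(m,0,2)[0]:
        if cv2.contourArea(k)<300: continue
        W=np.array([onz(c,*q,z)[:2] for q in k[:,0]],np.float32);r=cv2.minAreaRect(W)
        if np.hypot(r[0][0]-.607,r[0][1]-.085)<.15: print(n,'sheet',np.round(r[0],4),np.round(r[1],4),round(r[2],2))
near('top',.058);near('scene',.058)
E
python3 pk.py
```

```text
[ 0.58956682 -0.21817314  0.19851862] a -0.4506921216928279 49.3833 [ 0.53493473  0.82535387 -0.20635671] 0.08518876028073834 [ 0.42  0.5  -0.15  1.32  0.07  1.32 -1.75]
wrist pack area 10957.5 px bbox (252, 76, 62, 195) world rect [ 0.5928 -0.2215] [0.0542 0.1856] 64.07
V levels [   0    0    0    0    0    0    0    0  114  576 2483 2253  237  145
  122  179  205  252  240 4411    4]
top sheet [0.6044 0.0856] [0.2285 0.062 ] 80.09
scene sheet [0.6088 0.0828] [0.2298 0.0661] 80.08
```

Emit:
step_arm(commands=[{"tx":3.2,"ty":-2.8,"tz":-25,"rx":0,"ry":0,"rz":0,"fingers":85},{"tx":0,"ty":0,"tz":-25,"rx":0,"ry":0,"rz":0,"fingers":85},{"tx":0,"ty":0,"tz":-25,"rx":0,"ry":0,"rz":0,"fingers":70},{"tx":0,"ty":0,"tz":-25,"rx":0,"ry":0,"rz":0,"fingers":60},{"tx":0,"ty":0,"tz":-20,"rx":0,"ry":0,"rz":0,"fingers":60},{"tx":0,"ty":0,"tz":0,"rx":0,"ry":0,"rz":0,"fingers":60},{"tx":0,"ty":0,"tz":0,"rx":0,"ry":0,"rz":0,"fingers":60},{"tx":0,"ty":0,"tz":0,"rx":0,"ry":0,"rz":0,"fingers":60}], grip_force=60)

```text
time_s: 50.2
tcp_pos: [0.5939, -0.2215, 0.0803]
tcp_rot: [0.975, -0.224, 0.001, 0.0]
force: [0.1, -0.2, -0.4]
opening: 0.0599
gripper_force: 0.0
```

```bash
python3 pk.py
```

```text
[ 0.59390181 -0.22152919  0.08025254] a -0.45214716569875646 50.2 [ 0.09744336 -0.16989305 -0.35809274] 0.059852917846179535 [ 0.42  0.6  -0.14  1.47  0.09  1.08 -1.76]
wrist pack area 24911.0 px bbox (232, 70, 99, 287) world rect [ 0.5932 -0.2217] [0.054  0.1863] 64.06
V levels [   0    0    0    0    0    0    0    0   23  496 1724 7333 3205  691
  151  245  304  334  309  300  774  713 8682]
top sheet [0.6042 0.0855] [0.2282 0.0623] 80.09
scene sheet [0.6086 0.0829] [0.2298 0.0657] 80.08
```

Emit:
step_arm(commands=[{"tx":-0.5,"ty":0,"tz":-18,"rx":0,"ry":0,"rz":0,"fingers":60},{"tx":0,"ty":0,"tz":-18,"rx":0,"ry":0,"rz":0,"fingers":60},{"tx":0,"ty":0,"tz":-12,"rx":0,"ry":0,"rz":0,"fingers":60},{"tx":0,"ty":0,"tz":-4,"rx":0,"ry":0,"rz":0,"fingers":60},{"tx":0,"ty":0,"tz":0,"rx":0,"ry":0,"rz":0,"fingers":60},{"tx":0,"ty":0,"tz":0,"rx":0,"ry":0,"rz":0,"fingers":45},{"tx":0,"ty":0,"tz":0,"rx":0,"ry":0,"rz":0,"fingers":35},{"tx":0,"ty":0,"tz":0,"rx":0,"ry":0,"rz":0,"fingers":28}])

```text
time_s: 51.02
tcp_pos: [0.5932, -0.2218, 0.028]
tcp_rot: [0.974, -0.224, 0.001, 0.0]
force: [0.3, -0.3, -1.4]
opening: 0.028
gripper_force: 0.0
```

Emit:
step_arm(commands=[{"tx":0,"ty":0,"tz":0,"rx":0,"ry":0,"rz":0,"fingers":24},{"tx":0,"ty":0,"tz":0,"rx":0,"ry":0,"rz":0,"fingers":18},{"tx":0,"ty":0,"tz":0,"rx":0,"ry":0,"rz":0,"fingers":16},{"tx":0,"ty":0,"tz":0,"rx":0,"ry":0,"rz":0,"fingers":16},{"tx":0,"ty":0,"tz":0,"rx":0,"ry":0,"rz":0,"fingers":16},{"tx":0,"ty":0,"tz":0,"rx":0,"ry":0,"rz":0,"fingers":16},{"tx":0,"ty":0,"tz":0,"rx":0,"ry":0,"rz":0,"fingers":16},{"tx":0,"ty":0,"tz":0,"rx":0,"ry":0,"rz":0,"fingers":16}])

```text
time_s: 51.68
tcp_pos: [0.5931, -0.2214, 0.028]
tcp_rot: [0.974, -0.224, 0.001, -0.0]
force: [-0.3, 0.8, 6.1]
opening: 0.0204
gripper_force: 62.0
```

Emit:
step_arm(commands=[{"tx":0,"ty":0,"tz":8,"rx":0,"ry":0,"rz":0,"fingers":16},{"tx":0,"ty":0,"tz":18,"rx":0,"ry":0,"rz":0,"fingers":16},{"tx":0,"ty":0,"tz":22,"rx":0,"ry":0,"rz":0,"fingers":16},{"tx":0,"ty":0,"tz":22,"rx":0,"ry":0,"rz":0,"fingers":16},{"tx":0,"ty":0,"tz":22,"rx":0,"ry":0,"rz":0,"fingers":16},{"tx":0,"ty":0,"tz":22,"rx":0,"ry":0,"rz":0,"fingers":16},{"tx":0,"ty":0,"tz":14,"rx":0,"ry":0,"rz":0,"fingers":16},{"tx":0,"ty":6,"tz":0,"rx":0,"ry":0,"rz":0.04,"fingers":16}])

```text
time_s: 52.35
tcp_pos: [0.5932, -0.2184, 0.1579]
tcp_rot: [0.979, -0.206, 0.003, 0.002]
force: [0.1, -1.3, -3.7]
opening: 0.0209
gripper_force: 61.0
```

Emit:
step_arm(commands=[{"tx":0,"ty":13,"tz":0,"rx":0,"ry":0,"rz":0.08,"fingers":16},{"tx":0,"ty":13,"tz":0,"rx":0,"ry":0,"rz":0.08,"fingers":16},{"tx":0,"ty":13,"tz":0,"rx":0,"ry":0,"rz":0.08,"fingers":16},{"tx":0,"ty":13,"tz":0,"rx":0,"ry":0,"rz":0.08,"fingers":16},{"tx":0,"ty":13,"tz":0,"rx":0,"ry":0,"rz":0.08,"fingers":16},{"tx":0,"ty":13,"tz":0,"rx":0,"ry":0,"rz":0.08,"fingers":16},{"tx":0,"ty":13,"tz":0,"rx":0,"ry":0,"rz":0.08,"fingers":16},{"tx":0,"ty":13,"tz":0,"rx":0,"ry":0,"rz":0.08,"fingers":16}])

```text
time_s: 53.02
tcp_pos: [0.5906, -0.1112, 0.1531]
tcp_rot: [0.993, 0.115, -0.002, -0.0]
force: [0.3, -0.3, -4.9]
opening: 0.0206
gripper_force: 60.8
```

Emit:
step_arm(commands=[{"tx":1,"ty":13,"tz":0,"rx":0,"ry":0,"rz":0.08,"fingers":16},{"tx":1,"ty":13,"tz":0,"rx":0,"ry":0,"rz":0.08,"fingers":16},{"tx":1,"ty":13,"tz":0,"rx":0,"ry":0,"rz":0.08,"fingers":16},{"tx":1,"ty":13,"tz":0,"rx":0,"ry":0,"rz":0.08,"fingers":16},{"tx":1,"ty":13,"tz":0,"rx":0,"ry":0,"rz":0.08,"fingers":16},{"tx":1,"ty":13,"tz":0,"rx":0,"ry":0,"rz":0.08,"fingers":16},{"tx":1,"ty":13,"tz":0,"rx":0,"ry":0,"rz":0.08,"fingers":16},{"tx":1,"ty":13,"tz":0,"rx":0,"ry":0,"rz":0.08,"fingers":16}])

```text
time_s: 53.68
tcp_pos: [0.5987, -0.0076, 0.1531]
tcp_rot: [0.907, 0.422, -0.002, -0.0]
force: [0.7, -0.3, -3.8]
opening: 0.0201
gripper_force: 60.8
```

Emit:
step_arm(commands=[{"tx":1,"ty":13,"tz":0,"rx":0,"ry":0,"rz":0.08,"fingers":16},{"tx":1,"ty":13,"tz":0,"rx":0,"ry":0,"rz":0.08,"fingers":16},{"tx":1,"ty":13,"tz":0,"rx":0,"ry":0,"rz":0.08,"fingers":16},{"tx":1,"ty":13,"tz":0,"rx":0,"ry":0,"rz":0.08,"fingers":16},{"tx":1,"ty":13,"tz":0,"rx":0,"ry":0,"rz":0.08,"fingers":16},{"tx":0,"ty":13,"tz":0,"rx":0,"ry":0,"rz":0.08,"fingers":16},{"tx":0,"ty":13,"tz":0,"rx":0,"ry":0,"rz":0.05,"fingers":16},{"tx":0,"ty":0,"tz":0,"rx":0,"ry":0,"rz":0,"fingers":16}])

```text
time_s: 54.35
tcp_pos: [0.6036, 0.088, 0.1538]
tcp_rot: [0.764, 0.645, 0.0, -0.002]
force: [0.2, 1.1, -3.7]
opening: 0.0206
gripper_force: 60.8
```

```bash
sed -i "s/,.022,'wrist pack'/,s['tcp_pos'][2]-.028+.022,'wrist pack'/" pk.py; python3 pk.py
```

```text
[0.60357435 0.08797375 0.15378685] a 1.4030804051028225 54.35 [ 0.20017491  1.14341682 -3.65318571] 0.020554859431671738 [ 0.22  0.56 -0.6   1.44  0.32  1.25 -0.58]
wrist pack area 32193.5 px bbox (214, 56, 135, 330) world rect [0.6053 0.1002] [0.1613 0.0537] 80.44
V levels [   0    0    0    0   42   45   75   57  315  506  612 5721 7021 1017
  291  265  357  493  592  582 1011 7784 5704  194]
scene sheet [0.6113 0.0823] [0.2314 0.0627] 77.01
```

Emit:
step_arm(commands=[{"tx":2.5,"ty":-2.5,"tz":-18,"rx":0,"ry":0,"rz":-0.004,"fingers":16},{"tx":0,"ty":0,"tz":-18,"rx":0,"ry":0,"rz":0,"fingers":16},{"tx":0,"ty":0,"tz":-14,"rx":0,"ry":0,"rz":0,"fingers":16},{"tx":0,"ty":0,"tz":-5,"rx":0,"ry":0,"rz":0,"fingers":16},{"tx":0,"ty":0,"tz":0,"rx":0,"ry":0,"rz":0,"fingers":16},{"tx":0,"ty":0,"tz":0,"rx":0,"ry":0,"rz":0,"fingers":16},{"tx":0,"ty":0,"tz":0,"rx":0,"ry":0,"rz":0,"fingers":16},{"tx":0,"ty":0,"tz":0,"rx":0,"ry":0,"rz":0,"fingers":16}])

```text
time_s: 55.17
tcp_pos: [0.6087, 0.0811, 0.1012]
tcp_rot: [0.767, 0.641, 0.001, 0.001]
force: [-0.2, 0.1, -4.2]
opening: 0.0206
gripper_force: 60.7
```

```bash
python3 pk.py
```

```text
[0.60871486 0.08114049 0.10116508] a 1.3927207886384276 55.1667 [-0.17650531  0.07854338 -4.24456571] 0.020560250637707563 [ 0.22  0.61 -0.58  1.49  0.35  1.14 -0.6 ]
wrist pack area 32216.5 px bbox (214, 56, 135, 330) world rect [0.6107 0.0933] [0.1614 0.0536] 79.87
V levels [   0    0    0    0   52   43   83   55  282  519  615 5385 6823 1426
  231  226  374  523  611  528 1094 7283 6352  202]
scene sheet [0.6092 0.0827] [0.2301 0.0648] 79.54
```

Emit:
step_arm(commands=[{"tx":-1.8,"ty":4.5,"tz":0,"rx":0,"ry":0,"rz":0,"fingers":16},{"tx":0,"ty":0,"tz":0,"rx":0,"ry":0,"rz":0,"fingers":16},{"tx":0,"ty":0,"tz":0,"rx":0,"ry":0,"rz":0,"fingers":16},{"tx":0,"ty":0,"tz":-4,"rx":0,"ry":0,"rz":0,"fingers":16},{"tx":0,"ty":0,"tz":-4,"rx":0,"ry":0,"rz":0,"fingers":16},{"tx":0,"ty":0,"tz":-3,"rx":0,"ry":0,"rz":0,"fingers":16},{"tx":0,"ty":0,"tz":0,"rx":0,"ry":0,"rz":0,"fingers":16},{"tx":0,"ty":0,"tz":0,"rx":0,"ry":0,"rz":0,"fingers":16}])

```text
time_s: 55.98
tcp_pos: [0.6055, 0.0852, 0.0881]
tcp_rot: [0.767, 0.642, -0.001, -0.0]
force: [-1.0, -0.2, -3.3]
opening: 0.0208
gripper_force: 60.8
```

```bash
python3 pk.py
```

```text
[0.60549064 0.08523973 0.08807095] a 1.39302018832874 55.9833 [-0.97317989 -0.17057065 -3.31249673] 0.020775346477929654 [ 0.21  0.62 -0.58  1.51  0.36  1.12 -0.62]
wrist pack area 32208.0 px bbox (214, 56, 135, 330) world rect [0.6074 0.0973] [0.1615 0.0537] 79.86
V levels [   0    0    0    0   46   48   81   52  304  502  631 5596 6865 1433
  233  233  381  505  606  543 1073 7066 6365  142]
scene sheet [0.609  0.0828] [0.23   0.0651] 79.72
```

Emit:
step_arm(commands=[{"tx":0,"ty":0,"tz":-1,"rx":0,"ry":0,"rz":0,"fingers":16},{"tx":0,"ty":0,"tz":-1,"rx":0,"ry":0,"rz":0,"fingers":16},{"tx":0,"ty":0,"tz":-1,"rx":0,"ry":0,"rz":0,"fingers":16},{"tx":0,"ty":0,"tz":0,"rx":0,"ry":0,"rz":0,"fingers":16},{"tx":0,"ty":0,"tz":0,"rx":0,"ry":0,"rz":0,"fingers":16},{"tx":0,"ty":0,"tz":0,"rx":0,"ry":0,"rz":0,"fingers":16},{"tx":0,"ty":0,"tz":0,"rx":0,"ry":0,"rz":0,"fingers":16},{"tx":0,"ty":0,"tz":0,"rx":0,"ry":0,"rz":0,"fingers":16}])

```text
time_s: 56.8
tcp_pos: [0.606, 0.0855, 0.086]
tcp_rot: [0.767, 0.642, 0.0, 0.0]
force: [-0.8, -1.4, -1.8]
opening: 0.0203
gripper_force: 61.1
```

Emit:
step_arm(commands=[{"tx":0,"ty":0,"tz":-1,"rx":0,"ry":0,"rz":0,"fingers":16},{"tx":0,"ty":0,"tz":0,"rx":0,"ry":0,"rz":0,"fingers":16},{"tx":0,"ty":0,"tz":0,"rx":0,"ry":0,"rz":0,"fingers":24},{"tx":0,"ty":0,"tz":0,"rx":0,"ry":0,"rz":0,"fingers":35},{"tx":0,"ty":0,"tz":0,"rx":0,"ry":0,"rz":0,"fingers":50},{"tx":0,"ty":0,"tz":0,"rx":0,"ry":0,"rz":0,"fingers":60},{"tx":0,"ty":0,"tz":15,"rx":0,"ry":0,"rz":0,"fingers":70},{"tx":0,"ty":0,"tz":25,"rx":0,"ry":0,"rz":0,"fingers":85}], grip_force=30)

```text
time_s: 57.47
tcp_pos: [0.6035, 0.0847, 0.1219]
tcp_rot: [0.767, 0.642, -0.003, -0.002]
force: [1.6, 0.7, 0.7]
opening: 0.0797
gripper_force: 0.0
```

Emit:
step_arm(commands=[{"tx":0,"ty":0,"tz":25,"rx":0,"ry":0,"rz":0,"fingers":85},{"tx":0,"ty":0,"tz":25,"rx":0,"ry":0,"rz":0,"fingers":85},{"tx":0,"ty":0,"tz":25,"rx":0,"ry":0,"rz":0,"fingers":85},{"tx":0,"ty":0,"tz":25,"rx":0,"ry":0,"rz":0,"fingers":85},{"tx":0,"ty":0,"tz":25,"rx":0,"ry":0,"rz":0,"fingers":85},{"tx":0,"ty":0,"tz":20,"rx":0,"ry":0,"rz":0,"fingers":85},{"tx":-7,"ty":19,"tz":0,"rx":0,"ry":0,"rz":-0.09,"fingers":85},{"tx":-7,"ty":19,"tz":0,"rx":0,"ry":0,"rz":-0.09,"fingers":85}])

```text
time_s: 58.13
tcp_pos: [0.5935, 0.1227, 0.2715]
tcp_rot: [0.824, 0.567, 0.002, 0.001]
force: [-0.7, 0.7, -0.2]
opening: 0.0851
gripper_force: 0.0
```

Emit:
step_arm(commands=[{"tx":-7,"ty":19,"tz":0,"rx":0,"ry":0,"rz":-0.09,"fingers":85},{"tx":-7,"ty":19,"tz":0,"rx":0,"ry":0,"rz":-0.09,"fingers":85},{"tx":-7,"ty":19,"tz":0,"rx":0,"ry":0,"rz":-0.09,"fingers":85},{"tx":-7,"ty":19,"tz":0,"rx":0,"ry":0,"rz":-0.09,"fingers":85},{"tx":-7,"ty":19,"tz":0,"rx":0,"ry":0,"rz":-0.09,"fingers":85},{"tx":-7,"ty":19,"tz":0,"rx":0,"ry":0,"rz":-0.09,"fingers":85},{"tx":-7,"ty":19,"tz":0,"rx":0,"ry":0,"rz":-0.09,"fingers":85},{"tx":-7,"ty":19,"tz":0,"rx":0,"ry":0,"rz":-0.09,"fingers":85}])

```text
time_s: 58.8
tcp_pos: [0.5355, 0.2766, 0.2696]
tcp_rot: [0.97, 0.242, 0.0, -0.0]
force: [0.2, -0.6, -1.0]
opening: 0.0848
gripper_force: 0.0
```

Emit:
step_arm(commands=[{"tx":-7,"ty":19,"tz":0,"rx":0,"ry":0,"rz":-0.09,"fingers":85},{"tx":-7,"ty":19,"tz":0,"rx":0,"ry":0,"rz":-0.09,"fingers":85},{"tx":-7,"ty":19,"tz":0,"rx":0,"ry":0,"rz":-0.09,"fingers":85},{"tx":-7,"ty":19,"tz":0,"rx":0,"ry":0,"rz":-0.09,"fingers":85},{"tx":-7,"ty":19,"tz":0,"rx":0,"ry":0,"rz":-0.09,"fingers":85},{"tx":-7,"ty":19,"tz":0,"rx":0,"ry":0,"rz":-0.09,"fingers":85},{"tx":0,"ty":0,"tz":0,"rx":0,"ry":0,"rz":-0.03,"fingers":85},{"tx":0,"ty":0,"tz":0,"rx":0,"ry":0,"rz":0,"fingers":85}])

```text
time_s: 59.47
tcp_pos: [0.4924, 0.3916, 0.2695]
tcp_rot: [0.999, -0.037, -0.0, -0.0]
force: [0.6, -0.2, 0.6]
opening: 0.0849
gripper_force: 0.0
```

```bash
cat > fin.py <<'E'
from h import *
from sheet import quad
from scipy.spatial.transform import Rotation as Ro
s=env.read_state();M=Ro.from_quat(s['tcp_rot']).as_matrix();print(s['tcp_pos'],'a',np.arctan2(M[1,0],M[0,0]),s['time_s'],np.round(s['joint_pos'],2))
for n in('top','scene'):
    c=snap(n,n+'F.png');m=cv2.inRange(cv2.cvtColor(c['pixels'],cv2.COLOR_BGR2HSV),(100,100,40),(130,255,255))
    quad(c,(100,100,40),(130,255,255),.08,n+' pack')
    m=cv2.inRange(cv2.cvtColor(c['pixels'],cv2.COLOR_BGR2HSV),(5,60,50),(22,255,255))
    W=np.array([onz(c,u,v,.058)[:2] for v,u in np.argwhere(m)]);d=W-[.6067,.0855]
    t=d@[.172,.985];x=d@[.985,-.172];k=(abs(t)<.14)&(abs(x)<.05);print(n,'sheet t',t[k].min().round(3),t[k].max().round(3),'x',x[k].min().round(3),x[k].max().round(3))
E
python3 fin.py
```

```text
[0.49241998 0.39164494 0.26949949] a -0.07325579020925355 59.4667 [-0.45  0.5  -0.41  1.18  0.19  1.5  -2.47]
top pack area 1957.0 px bbox (206, 147, 86, 37) world rect [0.6051 0.0854] [0.1865 0.0554] 79.91
top sheet t -0.115 0.114 x -0.034 0.029
scene pack area 2141.0 px bbox (277, 220, 91, 45) world rect [0.6124 0.0812] [0.1895 0.0636] 79.86
scene sheet t -0.117 0.113 x -0.031 0.042
```

The pack and sheet are centred and aligned. Third squeeze.

Emit:
step_arm(commands=[{"tx":-1.5,"ty":-1.5,"tz":-28,"rx":0,"ry":0,"rz":0,"fingers":85},{"tx":0,"ty":0,"tz":-28,"rx":0,"ry":0,"rz":0,"fingers":85},{"tx":0,"ty":0,"tz":-28,"rx":0,"ry":0,"rz":0,"fingers":85},{"tx":0,"ty":0,"tz":-28,"rx":0,"ry":0,"rz":0,"fingers":85},{"tx":0,"ty":0,"tz":-28,"rx":0,"ry":0,"rz":0,"fingers":85},{"tx":0,"ty":0,"tz":-22,"rx":0,"ry":0,"rz":0,"fingers":85},{"tx":0,"ty":0,"tz":0,"rx":0,"ry":0,"rz":0,"fingers":85},{"tx":0,"ty":0,"tz":0,"rx":0,"ry":0,"rz":0,"fingers":80}], grip_force=30)

```text
time_s: 60.23
tcp_pos: [0.4926, 0.3862, 0.1067]
tcp_rot: [0.999, -0.039, -0.001, 0.001]
force: [0.8, -0.5, 0.3]
opening: 0.0796
gripper_force: 0.0
```

Emit:
step_arm(commands=[{"tx":0,"ty":0,"tz":0,"rx":0,"ry":0,"rz":0,"fingers":60},{"tx":0,"ty":0,"tz":0,"rx":0,"ry":0,"rz":0,"fingers":50},{"tx":0,"ty":0,"tz":0,"rx":0,"ry":0,"rz":0,"fingers":44},{"tx":0,"ty":0,"tz":0,"rx":0,"ry":0,"rz":0,"fingers":38},{"tx":0,"ty":0,"tz":0,"rx":0,"ry":0,"rz":0,"fingers":36},{"tx":0,"ty":0,"tz":0,"rx":0,"ry":0,"rz":0,"fingers":36},{"tx":0,"ty":0,"tz":0,"rx":0,"ry":0,"rz":0,"fingers":36},{"tx":0,"ty":0,"tz":0,"rx":0,"ry":0,"rz":0,"fingers":36}])

```text
time_s: 60.9
tcp_pos: [0.4949, 0.3922, 0.1117]
tcp_rot: [0.999, -0.037, 0.004, -0.004]
force: [3.3, 4.8, 5.0]
opening: 0.0388
gripper_force: 30.9
```

Emit:
step_arm(commands=[{"tx":0,"ty":0,"tz":0,"rx":0,"ry":0,"rz":0,"fingers":36},{"tx":0,"ty":0,"tz":0,"rx":0,"ry":0,"rz":0,"fingers":36},{"tx":0,"ty":0,"tz":0,"rx":0,"ry":0,"rz":0,"fingers":36},{"tx":0,"ty":0,"tz":0,"rx":0,"ry":0,"rz":0,"fingers":36},{"tx":0,"ty":0,"tz":0,"rx":0,"ry":0,"rz":0,"fingers":36},{"tx":0,"ty":0,"tz":0,"rx":0,"ry":0,"rz":0,"fingers":36},{"tx":0,"ty":0,"tz":0,"rx":0,"ry":0,"rz":0,"fingers":36},{"tx":0,"ty":0,"tz":0,"rx":0,"ry":0,"rz":0,"fingers":36}])

```text
time_s: 61.57
tcp_pos: [0.4949, 0.3923, 0.1117]
tcp_rot: [0.999, -0.037, 0.004, -0.004]
force: [2.0, 4.6, 4.4]
opening: 0.039
gripper_force: 30.9
```

Emit:
step_arm(commands=[{"tx":0,"ty":0,"tz":0,"rx":0,"ry":0,"rz":0,"fingers":85},{"tx":0,"ty":0,"tz":0,"rx":0,"ry":0,"rz":0,"fingers":85},{"tx":0,"ty":0,"tz":0,"rx":0,"ry":0,"rz":0,"fingers":85},{"tx":0,"ty":0,"tz":0,"rx":0,"ry":0,"rz":0,"fingers":85},{"tx":0,"ty":0,"tz":25,"rx":0,"ry":0,"rz":0,"fingers":85},{"tx":0,"ty":0,"tz":30,"rx":0,"ry":0,"rz":0,"fingers":85},{"tx":0,"ty":0,"tz":30,"rx":0,"ry":0,"rz":0,"fingers":85},{"tx":0,"ty":0,"tz":30,"rx":0,"ry":0,"rz":0,"fingers":85}])

```text
time_s: 62.23
tcp_pos: [0.4918, 0.3884, 0.2236]
tcp_rot: [0.999, -0.038, -0.001, -0.0]
force: [0.5, 0.9, -0.6]
opening: 0.085
gripper_force: 0.0
```

Emit:
step_arm(commands=[{"tx":0,"ty":0,"tz":20,"rx":0,"ry":0,"rz":0,"fingers":85},{"tx":0,"ty":0,"tz":0,"rx":0,"ry":0,"rz":0,"fingers":85},{"tx":0,"ty":0,"tz":0,"rx":0,"ry":0,"rz":0,"fingers":85},{"tx":0,"ty":0,"tz":0,"rx":0,"ry":0,"rz":0,"fingers":85},{"tx":0,"ty":0,"tz":0,"rx":0,"ry":0,"rz":0,"fingers":85},{"tx":0,"ty":0,"tz":0,"rx":0,"ry":0,"rz":0,"fingers":85},{"tx":0,"ty":0,"tz":0,"rx":0,"ry":0,"rz":0,"fingers":85},{"tx":0,"ty":0,"tz":0,"rx":0,"ry":0,"rz":0,"fingers":85}])

```text
time_s: 62.9
tcp_pos: [0.4921, 0.3878, 0.2418]
tcp_rot: [0.999, -0.038, -0.001, 0.001]
force: [-0.2, 0.3, -0.8]
opening: 0.085
gripper_force: 0.0
```

```bash
python3 fin.py
```

```text
[0.49210681 0.38777072 0.2418034 ] a -0.07674704640975745 62.9 [-0.44  0.5  -0.4   1.25  0.19  1.43 -2.48]
top pack area 1956.0 px bbox (206, 147, 86, 37) world rect [0.6053 0.0854] [0.1865 0.0553] 79.82
top sheet t -0.114 0.114 x -0.034 0.029
scene pack area 2138.0 px bbox (277, 220, 91, 45) world rect [0.6123 0.0808] [0.1901 0.0636] 79.86
scene sheet t -0.117 0.113 x -0.031 0.042
```

```bash
python3 -c "
from cell import env
print(env.hand_in())"
```

```text
the job is handed in; nothing more can be done
None
```

The job is handed in after 62.9 s on the robot's clock: all four jars are in pockets, the sheet and cold pack read centred and aligned on the tray, and the trigger was squeezed and let go three times; one jar had to be reseated, and hand-in returned no verdict.

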